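# Turn over the moulded caps and sort them by the coding tab underneath

## Robot

A 7-joint arm with a two-finger parallel gripper is mounted at the origin on the work surface. World frame = base frame: x ahead of the robot, y to its left, z up, the work surface at z = 0. Lengths are in m, angles in rad, forces in N, time in s.
With the tool pointing down it reaches from about 0.425 to 0.925 m from the base axis. Payload 6.8 kg.
Tool frame: the origin (TCP) lies on the front face of the gripper's body, between the roots of the fingers; the fingertips stand 73 mm ahead of it and the grasp point (between the pads) lies 54 mm ahead of it; z points along the fingers, x is the direction in which the jaws open and shut, and the axes are right-handed (so a half turn about z gives the same grasp; the last joint's range is limited). The gripper opens to 85 mm and grips with 20 to 120 N. Pads are 22 mm wide; open, the fingers measure 114 mm over their backs; the gripper's body (76 mm by 85 mm) begins 54 mm behind the grasp point. The pads swing forward as they close: fully open they stand 13 mm farther back than shut.
Start: joints at [-1.428, 0.477, 0.022, 1.555, -0.011, 1.109, -0.083], TCP at [0.168, 0.654, 0.304] pointing down, gripper open.
Joint ranges: [-2.96, 2.96], [-0.34, 2.1], [-1.41, 1.46], [0.24, 2.44], [-1.37, 4.51], [0.17, 1.92], [-2.96, 2.96]. Speed limits (rad/s): [2.39, 2.39, 3.14, 3.14, 3.14, 3.14, 3.14].

## Interface

Orientations are given as a unit quaternion [w, x, y, z].
In Python, from station import get_obs, read_camera, hand_in gives the robot as it stands. The module is installed in compiled form; this text tells all that it offers.
- The arm moves only by the shell command python3 -m creep 'ROWS' [FORCE]. ROWS is JSON, a list that holds one entry, the list of rows, each a list of 7 numbers: the turn, a rotation vector about the tool's x, y, z in rad, then the shift along the tool's x, y, z in m, then the finger opening in m, from 0 to 0.0854. A call has 1 to 20 rows; each row shifts and turns the pose as measured when the row begins, along the tool's axes as they then stand; what a row does not reach is not made up. A row lasts 1/12 s, in which the tool goes at most 41.7 mm and 7.16 degrees, less where a joint would pass 70% of its speed; a pose out of reach is approached as far as the arm can. A call is refused whole if a number of a shift passes 0.0417 or a number of a turn 0.125, either way. A call with a gripper value outside its range is refused whole. The fingers move at their own pace and stop on an object; FORCE is the grip in N (left out, the last holds). Time passes only in rows, so rows that do not move let the fingers close. It gives the time, the measured TCP pose, the force and the opening at its end, in the units of the state.
- get_obs(): the state, without advancing time (a new reading comes with each control period).
- read_camera(name): name is "side" or "top"; returns a dict with "color" (480x640x3 uint8, red, green, blue), "range_z" (480x640 float32, m along the optical axis (not along the pixel's ray), 0 where there is no reading), "fovy" (degrees; the focal length in pixels is half the picture's height over the tangent of half this angle, whatever the lens; pixels are square), "cx", "cy" (the principal point, pixels), "rvec" (rotation vector, rad) and "tvec" (3), from world to camera coordinates, as OpenCV has them. Camera axes: x right, y down, z forward; pixel columns grow to the right and rows downward; lengths in m; the calibration is good to about 2 mm. A picture is of the moment at which its call begins.
- hand_in(): hands the job in, once; it reports no verdict.
The state is a dict: "t": time; "q": joint angles; "joint_vel": joint speeds; "joint_torque": joint torques, N m; "eef_pos": TCP position; "tool_rot": TCP orientation; "contact_force": force on the tool from outside, world axes, zero at the start; "torque": the same for the moment, N m; "gripper_width": opening from 0.0 (shut) to 1.0 (fully open).
Only numpy, scipy, OpenCV 4.12 (cv2) and the standard library are available. Lean on these libraries where they do the work, as an engineer would, in place of code of your own. Each camera call takes 0.05 s, during which the arm holds its last target.

## Task

Turn both white caps over so that they end crown down, and sort them by the dark coding tab in the recess underneath: tab in the half next to the black dot, into the round pan; tab in the half away from the dot, into the rectangular tray; tab about midway, into either (both caps may belong in the same one). Set them down gently, flat on the floor of the pan or tray, do not drop or throw them, leave the tabs as they are, and leave the screwdriver, oil bottle and steel block in place.

Things in the scene. Friction and masses are not known exactly. Their poses are not given: they have to be found in the camera images.
- cap_a: white square cap 54 x 54 x 48 mm, 0.12 to 0.24 kg: straight sides to 36 mm up, then a round crown with a flat 42 mm top. Starts crown up. Origin: centre of the underside; z towards the crown, x and y square to the sides. Grip on either pair of sides; it stands steadily on a side (mass centre 20 mm from the underside) or on its crown. Black 11 mm dot under its +y edge
- cap_b: white square cap 54 x 54 x 48 mm, 0.12 to 0.24 kg: straight sides to 36 mm up, then a round crown with a flat 42 mm top. Starts crown up. Origin: centre of the underside; z towards the crown, x and y square to the sides. Grip on either pair of sides; it stands steadily on a side (mass centre 20 mm from the underside) or on its crown. Black 11 mm dot under its +y edge
- tab_a (a joint): coding tab under cap_a: stiff sliding dark steel bar 28 x 10 mm in a 38 mm long recess of the underside. Value in m along the cap's y from mid recess, -0.014 to 0.014: positive = in the half next to the dot, negative = in the half away from it, within about 0.003 of zero = midway. Hidden while the cap stands crown up
- tab_b (a joint): coding tab under cap_b: stiff sliding dark steel bar 28 x 10 mm in a 38 mm long recess of the underside. Value in m along the cap's y from mid recess, -0.014 to 0.014: positive = in the half next to the dot, negative = in the half away from it, within about 0.003 of zero = midway. Hidden while the cap stands crown up
- pan_floor (a point): centre of the floor of the round aluminium pan, on the floor's upper face (3 mm above the table); z up. Fixed; inside radius 99 mm at the floor; rim 10 mm above the table
- tray_floor (a point): centre of the floor of the rectangular aluminium tray, on the floor's upper face (3 mm above the table); axes along its sides, z up. Fixed; inside 170 mm along x, 200 mm along y; walls 10 mm above the table, 3 mm thick
- screwdriver: screwdriver lying on the table beyond the caps, bystander; origin under its middle
- oil_bottle: small closed bottle, 44 mm diameter, 100 mm tall, bystander; origin at the centre of its underside
- gauge_block: steel block 50 x 70 x 30 mm, bystander; origin at the centre of its underside
Mind the look-alikes: they are no part of the job. Leave any blue or red look-alike of the cap_b alone.

How it is judged:
By the outcome, as a careful person would: the job done as asked, in the order asked, and still so for the second after the job is handed in, with the robot touching nothing.
It also fails if it takes over 72 s, if anything falls off the work surface, if the arm or the gripper's body presses on something with over 40 N, if the wrist force passes 120 N, or if a joint passes its speed limit or range.

## Working session

There is one attempt and no reset: what is moved stays moved. The work goes in short steps, Python scripts to look and compute and a shell command to move; the robot and the scene stay as the last step left them, time stands still between calls to the robot, and variables do not carry over. Pictures are saved under pics/ and viewed, and the job is handed in when it is done.

```bash
mkdir -p pics; cat > h.py <<'E'
import numpy as np, cv2
from scipy.spatial.transform import Rotation as R
from station import get_obs, read_camera
def cam(n):
    d=read_camera(n); return d
def save(d,name,crop=None,s=1):
    im=d["color"][:,:,::-1]
    if crop: 
        x0,y0,x1,y1=crop; im=im[y0:y1,x0:x1]
    if s!=1: im=cv2.resize(im,None,fx=s,fy=s,interpolation=cv2.INTER_CUBIC)
    cv2.imwrite("pics/"+name+".png",im)
def pt(d,u,v,z=None):
    """world point of pixel; by depth, or on plane z"""
    f=240/np.tan(np.radians(d["fovy"])/2)
    Rm=cv2.Rodrigues(np.array(d["rvec"],float))[0]; t=np.array(d["tvec"],float).ravel()
    ray=np.array([(u-d["cx"])/f,(v-d["cy"])/f,1.0])
    o=-Rm.T@t; w=Rm.T@ray
    if z is None: s=d["range_z"][int(round(v)),int(round(u))]
    else: s=(z-o[2])/w[2]
    return o+s*w
def proj(d,P):
    f=240/np.tan(np.radians(d["fovy"])/2)
    Rm=cv2.Rodrigues(np.array(d["rvec"],float))[0]; t=np.array(d["tvec"],float).ravel()
    c=Rm@np.array(P)+t
    return f*c[0]/c[2]+d["cx"], f*c[1]/c[2]+d["cy"]
E
python3 - <<'E'
from h import *
o=get_obs()
print({k:np.round(v,4) for k,v in o.items()})
for n in("top","side"):
    d=cam(n); save(d,n+"0"); print(n,d["fovy"],d["cx"],d["cy"],d["rvec"],d["tvec"])
    np.save(n+"0.npy",d,allow_pickle=True)
E
```

```text
{'t': np.float64(0.0), 'q': array([-1.4281,  0.4778,  0.0223,  1.5565, -0.0115,  1.1093, -0.0831]), 'joint_vel': array([-0.0003, -0.0016,  0.0003,  0.0001,  0.    , -0.0009,  0.0005]), 'joint_torque': array([-5.00000e-04, -5.96463e+01,  1.60770e+00, -2.81187e+01,
        1.24000e-02,  9.50000e-03, -0.00000e+00]), 'eef_pos': array([0.1674, 0.6534, 0.3029]), 'tool_rot': array([ 6.000e-04,  7.900e-01,  6.131e-01, -7.000e-04]), 'contact_force': array([-1.0242, -0.4331, -0.2614]), 'torque': array([-0.0335,  0.0255, -0.0329]), 'gripper_width': np.float64(0.9984)}
top 55.95252955367447 320.0211603563512 245.9136001629035 [ 2.13439026 -2.13407703  0.17121215] [-0.00790552  0.55011944  0.8282816 ]
side 43.32244579632323 323.44970424698664 231.8438334084577 [ 0.31439247 -2.65424871  1.44566813] [0.51965889 0.0917178  0.95411676]
```

View pics/top0.png

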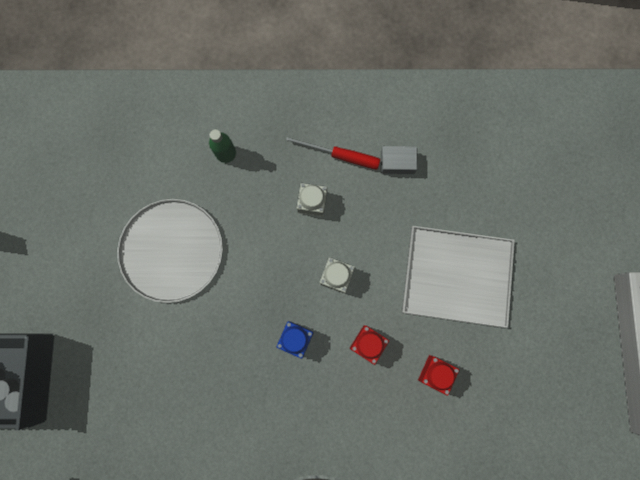

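View pics/side0.png

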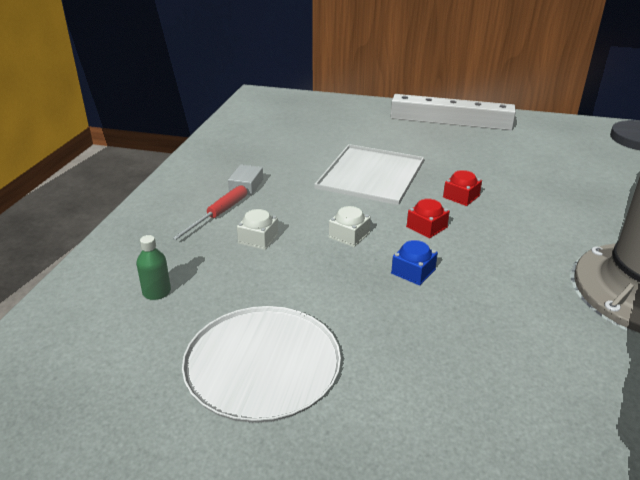

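The top view shows the white caps near (312,198) and (337,275), the pan near (171,251) and the tray near (460,277). The blue and red look-alikes sit below them. In the side view the white caps are at (257,227) and (350,223).

```bash
python3 - <<'E'
from h import *
d=np.load("top0.npy",allow_pickle=True).item()
save(d,"topz",(280,160,380,310),4)
for n,u,v in [("c1",312,198),("c2",337,275),("pan",171,251),("tray",460,277),("tray1",413,227),("tray2",515,239),("tray3",405,312),("tray4",508,327),("bot",215,135),("block",400,158),("blue",295,339),("red",370,345)]:
    print(n,pt(d,u,v).round(4))
# corners via mask of white on depth heights
f=d["range_z"]
V,U=np.mgrid[160:310,280:380]
P=np.array([pt(d,u,v) for u,v in zip(U.ravel(),V.ravel())])
col=d["color"][160:310,280:380].reshape(-1,3).astype(int)
m=(P[:,2]>0.025)&(P[:,2]<0.06)&(col.min(1)>110)
for nm,mm in(("far",V.ravel()<235),("near",V.ravel()>=235)):
    q=P[m&mm]; top=q[q[:,2]>0.045]
    print(nm,len(q),q.mean(0),"top",len(top),top.mean(0),(top.max(0)+top.min(0))/2, cv2.minAreaRect(q[:,:2].astype(np.float32)))
E
```

```text
c1 [0.6452 0.008  0.0468]
c2 [ 0.4934 -0.0402  0.0481]
pan [0.5468 0.2945 0.0025]
tray [ 0.4939 -0.2877  0.004 ]
tray1 [ 0.5948 -0.196   0.0093]
tray2 [ 0.5719 -0.405  -0.0008]
tray3 [ 0.4244 -0.1745  0.0104]
tray4 [ 0.3954 -0.3781  0.0012]
bot [0.7523 0.1898 0.1025]
block [ 0.7328 -0.1698  0.032 ]
blue [0.3738 0.0388 0.0463]
red [ 0.363  -0.1008  0.048 ]
far 550 [0.6500456  0.01141251 0.04489704] top 364 [0.6499211  0.00913582 0.04834528] [0.65048056 0.00998998 0.04890788] ((0.6504855751991272, 0.009294023737311363), (0.051261745393276215, 0.05357031524181366), 80.80403900146484)
near 631 [ 0.49651023 -0.03749673  0.04458124] top 402 [ 0.49610147 -0.0397224   0.04842966] [ 0.49657416 -0.04025429  0.04907577] ((0.496856689453125, -0.04027429223060608), (0.052167586982250214, 0.054009661078453064), 69.472412109375)
```

View pics/topz.png

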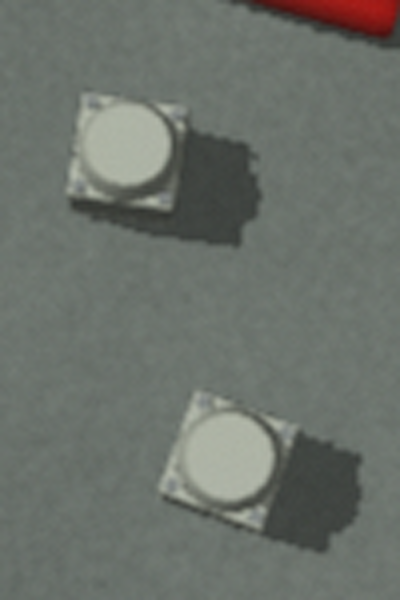

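```bash
cat >> h.py <<'E'
L=0.053
def pose():
    o=get_obs(); T=np.eye(4); q=o["tool_rot"]; T[:3,:3]=R.from_quat([q[1],q[2],q[3],q[0]]).as_matrix(); T[:3,3]=o["eef_pos"]; return T,o
def target(G,yaw,tilt):
    """grasp point G, jaw axis at yaw deg, tilt deg: + = tool z swung towards +y(left)"""
    y=np.radians(yaw)
    R0=np.column_stack([[np.cos(y),np.sin(y),0],[np.sin(y),-np.cos(y),0],[0,0,-1]])
    Rm=R.from_rotvec(np.radians(tilt)*R0[:,0]).as_matrix()@R0
    T=np.eye(4);T[:3,:3]=Rm;T[:3,3]=np.array(G)-L*Rm[:,2];return T
def howfar(T1,T0=None):
    from scipy.linalg import logm
    if T0 is None: T0,_=pose()
    A=np.real(logm(np.linalg.inv(T0)@T1)); w=np.array([A[2,1],A[0,2],A[1,0]]); v=A[:3,3]
    n=max(np.linalg.norm(w)/0.12,np.linalg.norm(v)/0.04)
    N=int(np.ceil(n)) or 1
    # per-row: turn and shift of exp(A/N)
    from scipy.linalg import expm
    E=expm(A/N); print("min rows %.1f"%n,"N",N,"turn",np.round(w/N,4),"shift",np.round(E[:3,3],4))
def state():
    T,o=pose(); g=T[:3,3]+L*T[:3,2]
    z=T[:3,2]
    print("t %.2f"%o["t"],"G",g.round(4),"yaw %.1f"%np.degrees(np.arctan2(T[1,0],T[0,0])),"x.z %.3f"%T[2,0],"tilt %.1f"%np.degrees(np.arctan2(z@np.array([-T[1,0],T[0,0],0]),-z[2])),"F",o["contact_force"].round(1),"grip %.3f"%o["gripper_width"],"q",o["q"].round(2))
E
python3 - <<'E'
from h import *
for n in("top0","side0"):
    d=np.load(n+".npy",allow_pickle=True).item(); Rm=cv2.Rodrigues(d["rvec"])[0]; print(n,-Rm.T@d["tvec"])
state()
howfar(target([0.497,-0.04,0.2],-20.5,0))
howfar(target([0.497,0.03,0.12],-20.5,-45))
E
```

```text
top0 [ 0.40763559 -0.01112163  0.9068924 ]
side0 [0.33860949 0.85145527 0.59090089]
t 0.10 G [0.1674 0.6534 0.25  ] yaw 75.6 x.z -0.002 tilt -0.0 F [-0.2 -0.2 -0.5] grip 1.000 q [-1.43  0.48  0.02  1.56 -0.01  1.11 -0.08]
min rows 21.7 N 22 turn [0.0001 0.0001 0.0763] shift [-0.003   0.0392  0.0023]
min rows 20.0 N 20 turn [-0.0294 -0.0327  0.0791] shift [0.0019 0.0338 0.0211]
```

```bash
python3 -m creep '[[[0,0,0.076,-0.003,0.0392,0.002,0.0854],[0,0,0.076,-0.003,0.0392,0.002,0.0854],[0,0,0.076,-0.003,0.0392,0.002,0.0854],[0,0,0.076,-0.003,0.0392,0.002,0.0854],[0,0,0.076,-0.003,0.0392,0.002,0.0854],[0,0,0.076,-0.003,0.0392,0.002,0.0854],[0,0,0.076,-0.003,0.0392,0.002,0.0854],[0,0,0.076,-0.003,0.0392,0.002,0.0854],[0,0,0.076,-0.003,0.0392,0.002,0.0854],[0,0,0.076,-0.003,0.0392,0.002,0.0854],[0,0,0.076,-0.003,0.0392,0.002,0.0854],[0,0,0.076,-0.003,0.0392,0.002,0.0854],[0,0,0.076,-0.003,0.0392,0.002,0.0854],[0,0,0.076,-0.003,0.0392,0.002,0.0854],[0,0,0.076,-0.003,0.0392,0.002,0.0854],[0,0,0.076,-0.003,0.0392,0.002,0.0854],[0,0,0.076,-0.003,0.0392,0.002,0.0854],[0,0,0.076,-0.003,0.0392,0.002,0.0854],[0,0,0.076,-0.003,0.0392,0.002,0.0854],[0,0,0.076,-0.003,0.0392,0.002,0.0854]]]' 40; python3 - <<'E'
from h import *
state()
howfar(target([0.497,0.02,0.11],-20.5,-45))
howfar(target([0.497,0.02,0.11],-20.5,0))
E
```

```text
t: 1.77
eef_pos: [0.5137, 0.0126, 0.253]
tool_rot: [0.003, 0.992, -0.126, -0.004]
contact_force: [0.7, -0.5, -1.4]
gripper_width: 1.003
t 1.77 G [0.5133 0.0123 0.2   ] yaw -14.5 x.z -0.007 tilt -0.4 F [ 0.7 -0.5 -1.4] grip 1.003 q [-0.62  0.31  0.57  2.01 -0.2   0.89 -0.19]
min rows 6.5 N 7 turn [-0.111  -0.0051  0.0146] shift [-0.002  -0.0106  0.0126]
min rows 2.3 N 3 turn [0.0024 0.002  0.035 ] shift [-0.0059 -0.0009  0.03  ]
```

```bash
python3 -m creep '[[[-0.111,-0.005,0.015,-0.002,-0.0106,0.0126,0.0854],[-0.111,-0.005,0.015,-0.002,-0.0106,0.0126,0.0854],[-0.111,-0.005,0.015,-0.002,-0.0106,0.0126,0.0854],[-0.111,-0.005,0.015,-0.002,-0.0106,0.0126,0.0854],[-0.111,-0.005,0.015,-0.002,-0.0106,0.0126,0.0854],[-0.111,-0.005,0.015,-0.002,-0.0106,0.0126,0.0854],[-0.111,-0.005,0.015,-0.002,-0.0106,0.0126,0.0854]]]'; python3 - <<'E'
from h import *
state()
howfar(target([0.497,-0.04,0.026],-20.5,-45))
d=cam("top");save(d,"t1");d=cam("side");save(d,"s1")
E
```

```text
t: 2.35
eef_pos: [0.512, 0.0305, 0.1516]
tool_rot: [0.386, 0.899, -0.192, -0.07]
contact_force: [1.2, -0.7, 0.4]
gripper_width: 1.004
t 2.35 G [ 0.4974 -0.0049  0.115 ] yaw -23.5 x.z 0.022 tilt -46.2 F [ 1.2 -0.7  0.4] grip 1.004 q [-0.94  0.81  0.72  1.88  0.13  1.13 -0.76]
min rows 2.4 N 3 turn [ 0.0074  0.0075 -0.0174] shift [ 0.0035 -0.0134  0.0285]
```

View pics/s1.png

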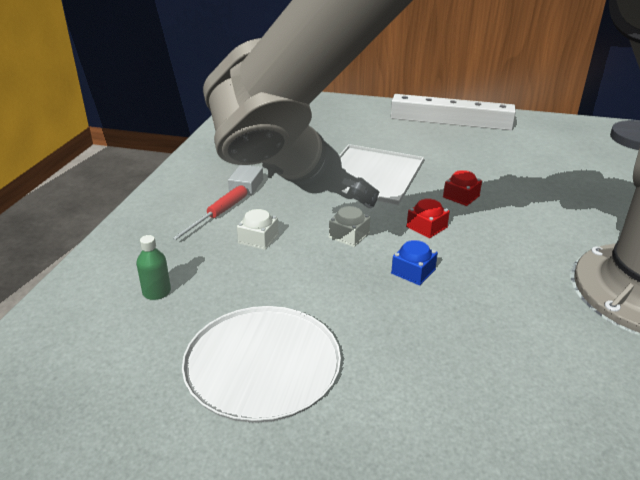

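View pics/t1.png

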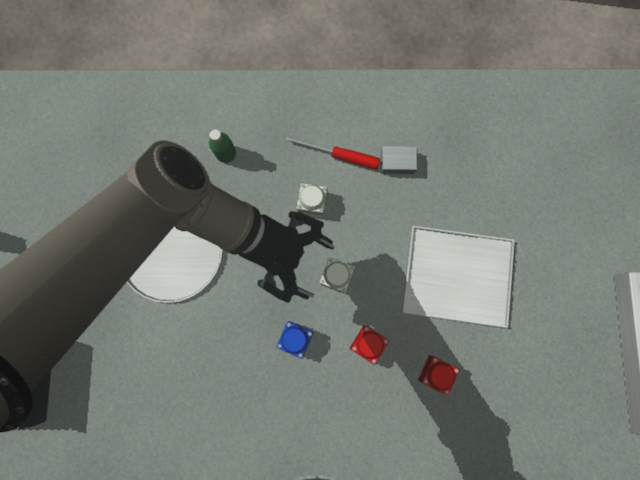

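```bash
python3 -m creep '[[[0.007,0.007,-0.017,0.0035,-0.0134,0.0285,0.0854],[0.007,0.007,-0.017,0.0035,-0.0134,0.0285,0.0854],[0,0,0,0,0,0,0.0854]]]'; python3 - <<'E'
from h import *
state()
howfar(target([0.497,-0.04,0.026],-20.5,-45))
E
```

```text
t: 2.7
eef_pos: [0.5099, 0.0081, 0.0878]
tool_rot: [0.379, 0.907, -0.168, -0.07]
contact_force: [-0.7, -0.6, 0.4]
gripper_width: 1.001
t 2.70 G [ 0.4965 -0.027   0.0505] yaw -21.0 x.z 0.000 tilt -45.3 F [-0.7 -0.6  0.4] grip 1.001 q [-0.88  0.9   0.66  1.92  0.12  0.98 -0.74]
min rows 0.7 N 1 turn [ 0.005   0.0061 -0.0063] shift [ 0.0048 -0.0088  0.0257]
```

```bash
python3 -m creep '[[[0.005,0.006,-0.006,0.0025,-0.0045,0.0128,0.0854],[0,0,0,0.0023,-0.0043,0.0128,0.0854],[0,0,0,0,0,0,0.0854]]]'; python3 - <<'E'
from h import *
state()
howfar(target([0.497,-0.04,0.026],-20.5,-45))
d=cam("top");save(d,"t2",(220,180,420,330),4)
E
```

```text
t: 2.95
eef_pos: [0.5118, -0.0063, 0.069]
tool_rot: [0.372, 0.911, -0.168, -0.066]
contact_force: [0.5, 0.1, -0.3]
gripper_width: 1.002
t 2.95 G [ 0.4988 -0.041   0.0311] yaw -20.8 x.z 0.005 tilt -44.4 F [ 0.5  0.1 -0.3] grip 1.002 q [-0.85  0.92  0.65  1.93  0.12  0.92 -0.74]
min rows 0.1 N 1 turn [-0.0113  0.0006 -0.0072] shift [-0.0021 -0.0043  0.0034]
```

View pics/t2.png

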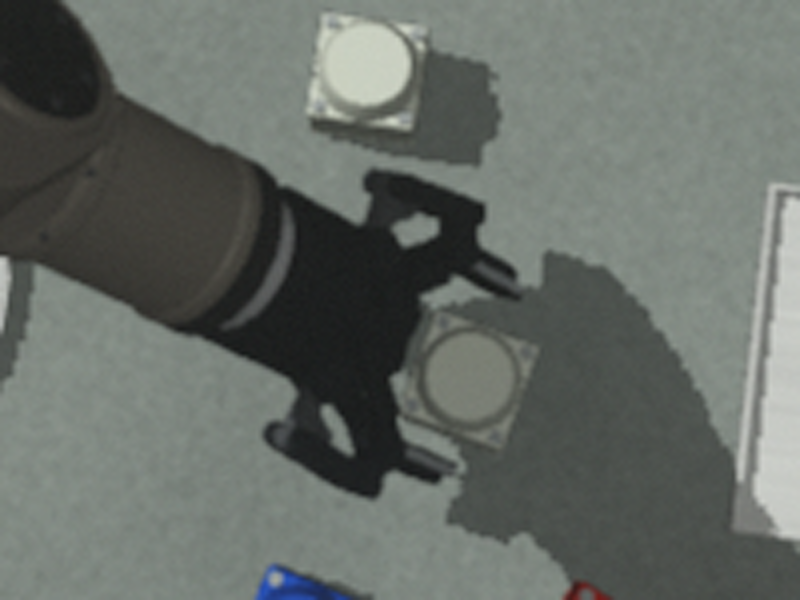

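The cap at crop (472,375) sits between the fingertips at (520,290) and (457,468). I'll make a small correction and close.

```bash
python3 -m creep '[[[-0.01,0,-0.007,-0.002,-0.004,0.003,0.0854],[0,0,0,0,0,0,0.0854],[0,0,0,0,0,0,0.04],[0,0,0,0,0,0,0.04],[0,0,0,0,0,0,0.04],[0,0,0,0,0,0,0.04],[0,0,0,0,0,0,0.04],[0,0,0,0,0,0,0.04]]]' 50; python3 - <<'E'
from h import *
state()
E
```

```text
t: 3.67
eef_pos: [0.5136, -0.0015, 0.0696]
tool_rot: [0.373, 0.911, -0.165, -0.065]
contact_force: [0.6, -0.4, -0.9]
gripper_width: 0.622
t 3.67 G [ 0.5008 -0.0364  0.0317] yaw -20.5 x.z 0.005 tilt -44.5 F [ 0.6 -0.4 -0.9] grip 0.622 q [-0.85  0.92  0.65  1.92  0.12  0.93 -0.74]
```

```bash
python3 - <<'E'
from h import *
T,o=pose();A=T.copy();A[2,3]+=0.06;howfar(A)
howfar(target([0.50,-0.037,0.10],-20.5,45))
B=target([0.50,-0.037,0.095],-20.5,-45);howfar(target([0.50,-0.037,0.095],-20.5,45),B)
E
```

```text
min rows 1.5 N 2 turn [ 0. -0.  0.] shift [ 0.0002  0.021  -0.0214]
min rows 13.0 N 14 turn [ 1.115e-01 -4.000e-04  1.000e-04] shift [-0.      0.0062 -0.0051]
min rows 13.1 N 14 turn [ 0.1122 -0.      0.    ] shift [-0.      0.0059  0.0003]
```

```bash
python3 -m creep '[[[0,0,0,0,0.014,-0.014,0.04],[0,0,0,0,0.014,-0.014,0.04],[0,0,0,0,0.014,-0.014,0.04],[0.112,0,0,0,0.006,0.0003,0.04],[0.112,0,0,0,0.006,0.0003,0.04],[0.112,0,0,0,0.006,0.0003,0.04],[0.112,0,0,0,0.006,0.0003,0.04],[0.112,0,0,0,0.006,0.0003,0.04],[0.112,0,0,0,0.006,0.0003,0.04],[0.112,0,0,0,0.006,0.0003,0.04],[0.112,0,0,0,0.006,0.0003,0.04]]]' 50; python3 - <<'E'
from h import *
state()
howfar(target([0.50,-0.037,0.10],-20.5,45))
d=cam("top");save(d,"t3");d=cam("side");save(d,"s3")
E
```

```text
t: 4.58
eef_pos: [0.4994, -0.0364, 0.1448]
tool_rot: [-0.068, 0.983, -0.168, 0.018]
contact_force: [-1.1, -0.1, -2.2]
gripper_width: 0.621
t 4.58 G [ 0.5025 -0.0297  0.0923] yaw -19.4 x.z 0.012 tilt 8.0 F [-1.1 -0.1 -2.2] grip 0.621 q [-0.18  0.42  0.24  2.14 -0.42  0.58  0.04]
min rows 5.4 N 6 turn [ 0.1075 -0.0004  0.0037] shift [ 0.      0.0064 -0.0014]
```

View pics/s3.png

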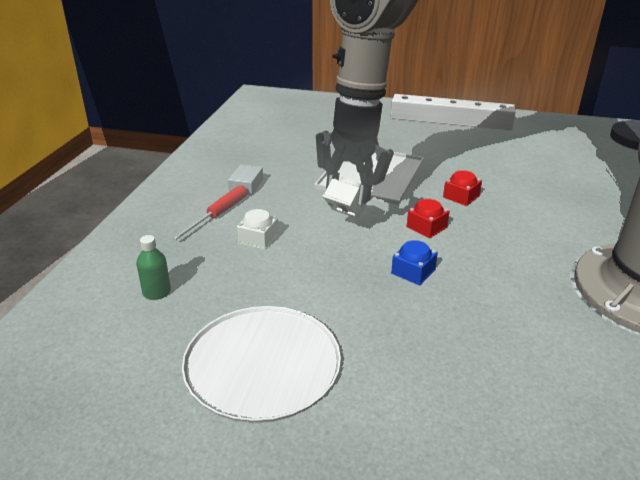

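The cap is held and turning at (343,197). I'll carry on to 90°.

```bash
python3 -m creep '[[[0.108,0,0.004,0,0.0064,-0.0014,0.04],[0.108,0,0.004,0,0.0064,-0.0014,0.04],[0.108,0,0.004,0,0.0064,-0.0014,0.04],[0.108,0,0.004,0,0.0064,-0.0014,0.04],[0.108,0,0.004,0,0.0064,-0.0014,0.04],[0.108,0,0.004,0,0.0064,-0.0014,0.04],[0,0,0,0,0,0,0.04]]]' 50; python3 - <<'E'
from h import *
state()
howfar(target([0.50,-0.037,0.03],-20.5,45.5))
d=cam("top");save(d,"t4",(220,180,420,330),4);d=cam("side");save(d,"s4",(250,100,450,250),4)
E
```

```text
t: 5.27
eef_pos: [0.4846, -0.0742, 0.1355]
tool_rot: [-0.379, 0.907, -0.167, 0.069]
contact_force: [-0.2, -1.1, -1.9]
gripper_width: 0.625
t 5.27 G [ 0.498  -0.0389  0.0983] yaw -20.9 x.z -0.002 tilt 45.4 F [-0.2 -1.1 -1.9] grip 0.625 q [ 0.54  0.57 -0.18  2.15 -1.08  0.81  0.95]
min rows 1.7 N 2 turn [ 0.0011 -0.0015 -0.0029] shift [0.0007 0.0235 0.0249]
```

View pics/s4.png

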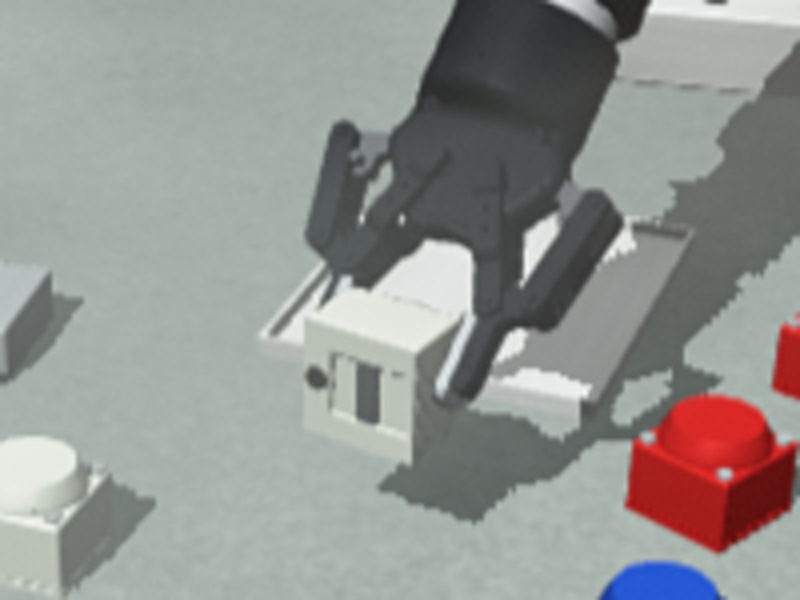

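View pics/t4.png

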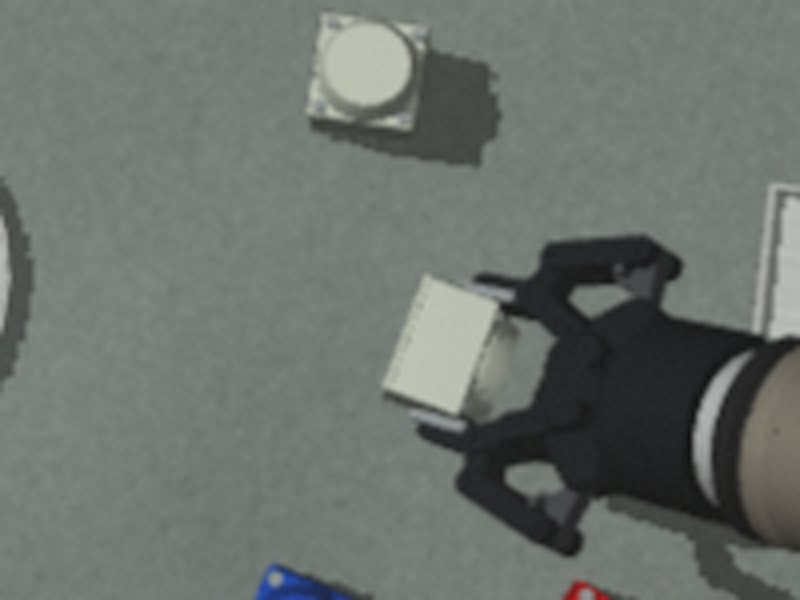

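```bash
python3 - <<'E'
from h import *
d=cam("side");save(d,"s4z",(318,165,373,220),14)
f=d["color"].mean(2).astype(int)
for v in (190,192,195,198,200,203): print(v,f[v,323:358])
E
```

```text
190 [175 177 184 187 186 187 187 190 182 131 184 188 186 188 183 137 130 152
 171 173 185 186 186 188 186 186 186 186 187 181 132 110 116 116 112]
192 [172 175 178 108  90  92 118 155 181 136 184 187 188 188 184 139 102  98
 101 103 108 143 177 157 164 174 185 186 187 184 132 109 109 115 113]
195 [174 177 179 118  86  80  81  90 133 127 185 188 187 187 185 141 102  99
 100  97  94 113 186 190 188 188 187 187 177 183 125 121 114 110 106]
198 [173 175 184 188 186 178 179 187 167 141 185 188 187 188 184 140 102  98
 100  96  99 159 188 188 188 189 188 188 190 183 115 105 113 108  97]
200 [174 173 184 187 187 187 189 186 166 128 183 188 186 188 183 130 101  97
  98  98  98 157 187 187 188 188 188 189 190 185 128 107 107 111 108]
203 [169 172 183 188 188 187 188 186 182 182 214 220 209 196 185 124  95  95
  95  95  86 116 186 190 188 188 189 189 188 166 112 109 109 107 104]
```

View pics/s4z.png

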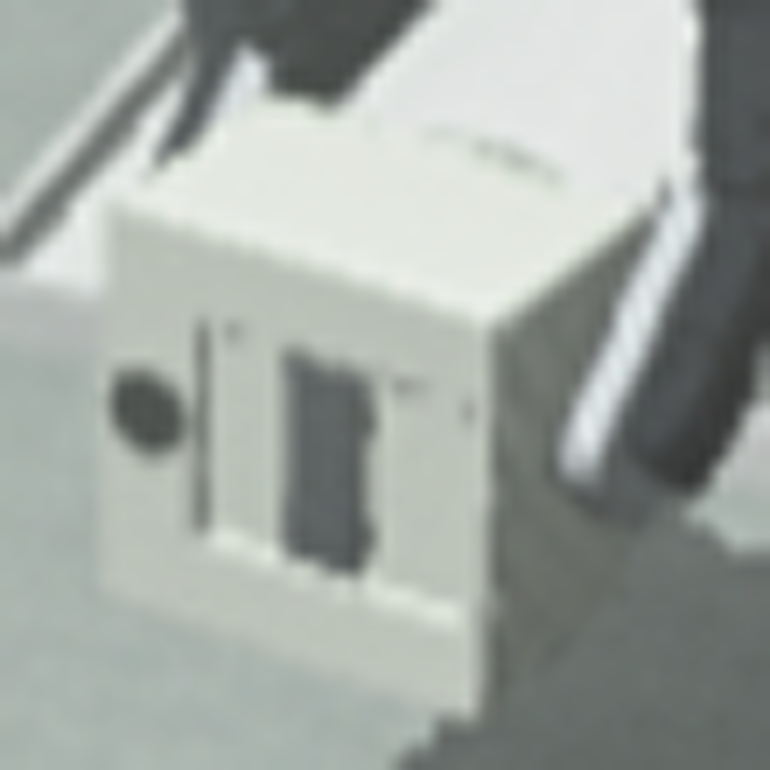

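Dot is at zoom (148,412). The recess spans x = 200 to 468 with the tab at 285 to 370, so the tab sits about 1 to 3 mm towards the dot (midway or positive). Pan is valid either way. Next I set it down on its side.

```bash
python3 -m creep '[[[0,0,0,0,0.014,0.014,0.04],[0,0,0,0,0.014,0.014,0.04],[0,0,0,0,0.0105,0.0105,0.04],[0,0,0,0,0,0,0.04]]]' 50; python3 - <<'E'
from h import *
state()
howfar(target([0.50,-0.037,0.032],-20.5,45.5))
d=cam("side");save(d,"s5",(250,100,450,250),4)
E
```

```text
t: 5.75
eef_pos: [0.4902, -0.0612, 0.0855]
tool_rot: [-0.372, 0.913, -0.153, 0.067]
contact_force: [-0.1, 0.4, -0.6]
gripper_width: 0.624
t 5.75 G [ 0.5027 -0.0263  0.0476] yaw -19.2 x.z 0.009 tilt 44.5 F [-0.1  0.4 -0.6] grip 0.624 q [ 0.53  0.67 -0.21  2.14 -1.13  0.73  1.05]
min rows 0.5 N 1 turn [0.0181 0.0098 0.0218] shift [0.0003 0.0198 0.0034]
```

View pics/s5.png

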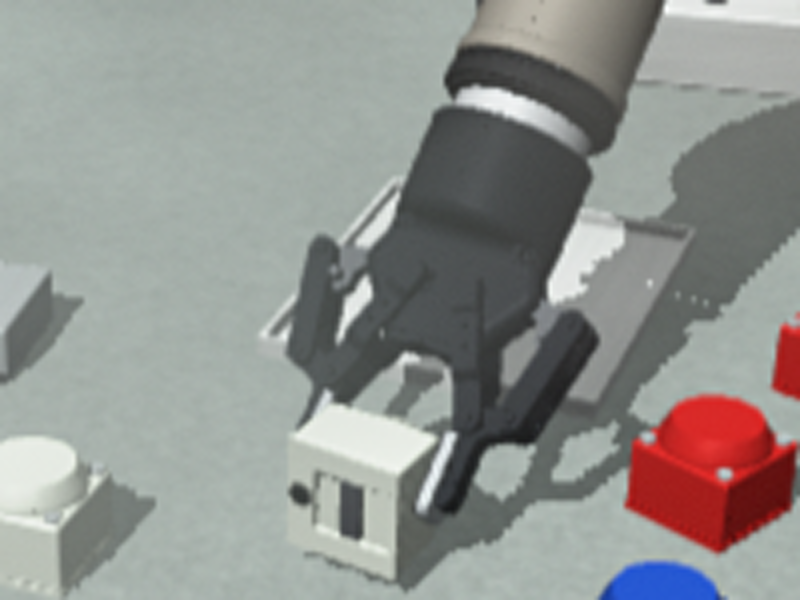

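```bash
python3 - <<'E'
from h import *
T,o=pose();howfar(target([0.5027,-0.0263,0.033],-20.0,45.5))
E
python3 -m creep '[[[0.009,0.005,0.007,0,0.006,0.005,0.04],[0.009,0.005,0.007,0,0.006,0.005,0.04],[0,0,0,0,0,0,0.04]]]' 50; python3 - <<'E'
from h import *
state()
d=cam("side");save(d,"s6",(310,190,390,250),10)
E
```

```text
min rows 0.4 N 1 turn [0.0165 0.0036 0.0169] shift [-0.0007  0.0127  0.0109]
t: 6.05
eef_pos: [0.4924, -0.0589, 0.0732]
tool_rot: [-0.38, 0.909, -0.156, 0.072]
contact_force: [0.2, -0.6, -1.1]
gripper_width: 0.623
t 6.05 G [ 0.5056 -0.0234  0.0361] yaw -19.8 x.z 0.011 tilt 45.5 F [ 0.2 -0.6 -1.1] grip 0.623 q [ 0.55  0.7  -0.23  2.14 -1.17  0.71  1.09]
```

View pics/s6.png

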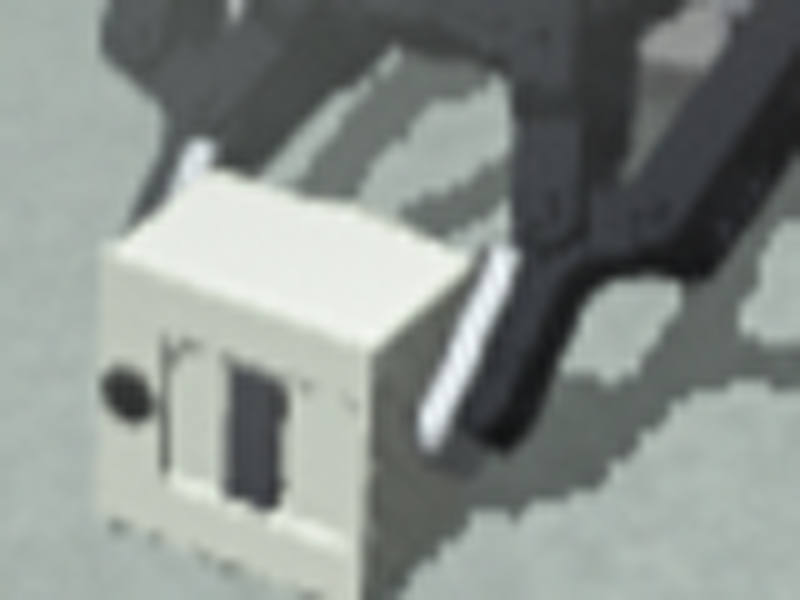

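```bash
python3 - <<'E'
from h import *
d=cam("side")
for u in (324,330,336,342):
    print(u,[tuple(pt(d,u,v).round(3)) for v in range(236,252,2)])
for u,v in((330,210),(338,214),(344,210)): print(pt(d,u,v).round(4))
E
```

```text
324 [(np.float64(0.533), np.float64(0.002), np.float64(0.019)), (np.float64(0.533), np.float64(-0.001), np.float64(0.012)), (np.float64(0.533), np.float64(0.001), np.float64(0.01)), (np.float64(0.532), np.float64(0.003), np.float64(0.007)), (np.float64(0.533), np.float64(-0.001), np.float64(-0.0)), (np.float64(0.531), np.float64(0.008), np.float64(0.002)), (np.float64(0.53), np.float64(0.012), np.float64(0.0)), (np.float64(0.529), np.float64(0.015), np.float64(-0.001))]
330 [(np.float64(0.523), np.float64(-0.001), np.float64(0.018)), (np.float64(0.522), np.float64(0.002), np.float64(0.016)), (np.float64(0.521), np.float64(0.006), np.float64(0.015)), (np.float64(0.522), np.float64(0.003), np.float64(0.009)), (np.float64(0.521), np.float64(0.006), np.float64(0.007)), (np.float64(0.522), np.float64(0.001), np.float64(-0.001)), (np.float64(0.52), np.float64(0.009), np.float64(0.0)), (np.float64(0.519), np.float64(0.014), np.float64(-0.0))]
336 [(np.float64(0.511), np.float64(0.006), np.float64(0.025)), (np.float64(0.51), np.float64(0.007), np.float64(0.021)), (np.float64(0.51), np.float6
[... 168 characters left out ...]
loat64(0.01), np.float64(0.007)), (np.float64(0.51), np.float64(0.005), np.float64(-0.001)), (np.float64(0.509), np.float64(0.012), np.float64(-0.0))]
342 [(np.float64(0.5), np.float64(0.009), np.float64(0.028)), (np.float64(0.499), np.float64(0.011), np.float64(0.025)), (np.float64(0.5), np.float64(0.008), np.float64(0.019)), (np.float64(0.499), np.float64(0.009), np.float64(0.016)), (np.float64(0.499), np.float64(0.012), np.float64(0.014)), (np.float64(0.499), np.float64(0.012), np.float64(0.01)), (np.float64(0.498), np.float64(0.012), np.float64(0.006)), (np.float64(0.499), np.float64(0.011), np.float64(0.001))]
[ 0.5277 -0.0206  0.0584]
[ 0.5115 -0.0106  0.0586]
[ 0.5048 -0.0289  0.0569]
```

```bash
python3 - <<'E'
from h import *
T,o=pose();howfar(target([0.5056,-0.0234,0.031],-19.8,45.5))
E
python3 -m creep '[[[0,-0.008,0.008,0,0.002,0.0017,0.04],[0,-0.008,0.008,0,0.002,0.0017,0.04],[0,0,0,0,0,0,0.04]]]' 50; python3 - <<'E'
from h import *
state()
E
```

```text
min rows 0.1 N 1 turn [-0.0006 -0.0077  0.0091] shift [-0.      0.0043  0.0041]
t: 6.4
eef_pos: [0.4931, -0.0599, 0.0696]
tool_rot: [-0.382, 0.908, -0.161, 0.061]
contact_force: [-0.3, 0.3, -1.8]
gripper_width: 0.62
t 6.40 G [ 0.5055 -0.0242  0.0325] yaw -19.8 x.z -0.011 tilt 45.5 F [-0.3  0.3 -1.8] grip 0.620 q [ 0.54  0.71 -0.22  2.13 -1.15  0.73  1.07]
```

```bash

python3 -m creep '[[[0,0.008,-0.009,0,0.0015,0.0012,0.04],[0,0,0,0,0.001,0.001,0.04]]]' 50; python3 - <<'E'
from h import *
state()
E
```

```text
t: 6.57
eef_pos: [0.4929, -0.0599, 0.0691]
tool_rot: [-0.384, 0.907, -0.157, 0.067]
contact_force: [-5.7, -5.8, 14.4]
gripper_width: 0.621
t 6.57 G [ 0.5058 -0.0241  0.0322] yaw -19.7 x.z 0.002 tilt 45.9 F [-5.7 -5.8 14.4] grip 0.621 q [ 0.55  0.71 -0.23  2.13 -1.16  0.72  1.09]
```

Touched the table with 14 N. Release.

```bash

python3 -m creep '[[[0,0,0,0,0,0,0.0854],[0,0,0,0,0,0,0.0854],[0,0,0,0,0,0,0.0854],[0,0,0,0,0,0,0.0854],[0,0,0,0,0,-0.02,0.0854],[0,0,0,0,0,-0.03,0.0854],[0,0,0,0,0,-0.03,0.0854],[0,0,0,0,0,-0.03,0.0854]]]' 50; python3 - <<'E'
from h import *
state()
d=cam("side");save(d,"s7",(280,150,400,240),6);np.save("s7",d,allow_pickle=True)
d=cam("top");save(d,"t7",(250,190,410,310),5)
V,U=np.mgrid[235:310,300:370]
P=np.array([pt(d,u,v) for u,v in zip(U.ravel(),V.ravel())])
col=d["color"][235:310,300:370].reshape(-1,3).astype(int)
q=P[(P[:,2]>0.045)&(P[:,2]<0.065)&(col.min(1)>110)]
print(len(q),q.mean(0),cv2.minAreaRect(q[:,:2].astype(np.float32)))
q=P[(P[:,2]>0.049)&(P[:,2]<0.065)&(col.min(1)>170)]
print(len(q),q.mean(0),cv2.minAreaRect(q[:,:2].astype(np.float32)))
E
```

```text
t: 7.23
eef_pos: [0.4648, -0.1304, 0.1456]
tool_rot: [-0.388, 0.907, -0.154, 0.063]
contact_force: [0.7, -0.6, -0.4]
gripper_width: 0.999
t 7.23 G [ 0.4771 -0.0942  0.1089] yaw -19.1 x.z -0.006 tilt 46.3 F [ 0.7 -0.6 -0.4] grip 0.999 q [ 0.62  0.57 -0.12  2.1  -0.97  0.94  0.96]
593 [ 0.50911826 -0.01372368  0.05384709] ((0.5087435245513916, -0.016638945788145065), (0.046038758009672165, 0.05379737168550491), 70.91432189941406)
398 [ 0.50939359 -0.01140753  0.05429762] ((0.5098849534988403, -0.010453477501869202), (0.03154510632157326, 0.049007121473550797), 70.5500259399414)
```

View pics/s7.png

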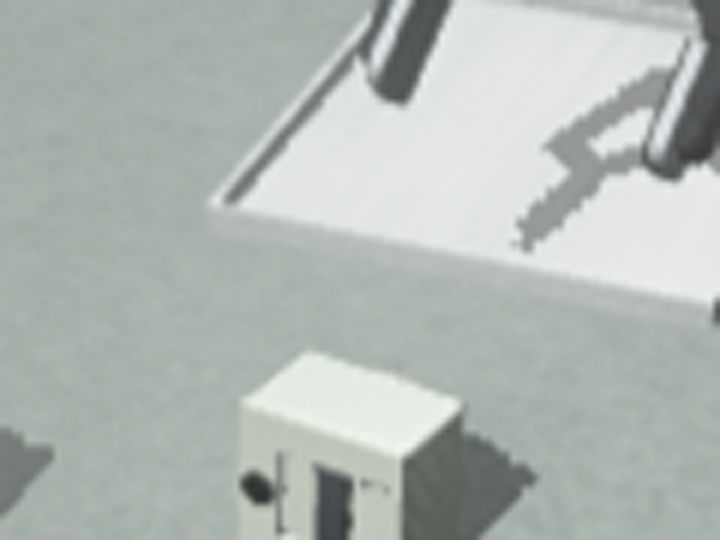

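View pics/t7.png

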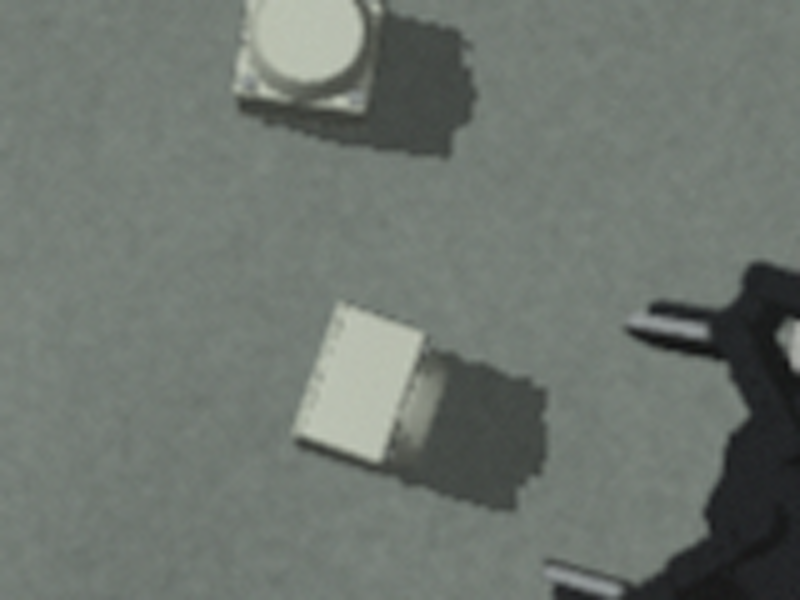

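```bash
python3 - <<'E'
from h import *
T,o=pose()
T1=target([0.52,0.02,0.13],-19.2,-45);howfar(T1)
T1=target([0.50,-0.04,0.15],-19.2,0);howfar(T1)
E
```

```text
min rows 13.2 N 14 turn [-0.1135 -0.     -0.0004] shift [-0.     -0.0161 -0.0006]
min rows 6.7 N 7 turn [-0.1148 -0.0003 -0.0007] shift [ 0.0001 -0.0168 -0.0008]
```

```bash
python3 -m creep '[[[-0.114,0,0,0,-0.016,-0.001,0.0854],[-0.114,0,0,0,-0.016,-0.001,0.0854],[-0.114,0,0,0,-0.016,-0.001,0.0854],[-0.114,0,0,0,-0.016,-0.001,0.0854],[-0.114,0,0,0,-0.016,-0.001,0.0854],[-0.114,0,0,0,-0.016,-0.001,0.0854],[-0.114,0,0,0,-0.016,-0.001,0.0854],[-0.114,0,0,0,-0.016,-0.001,0.0854],[-0.114,0,0,0,-0.016,-0.001,0.0854],[-0.114,0,0,0,-0.016,-0.001,0.0854],[-0.114,0,0,0,-0.016,-0.001,0.0854],[-0.114,0,0,0,-0.016,-0.001,0.0854],[-0.114,0,0,0,-0.016,-0.001,0.0854],[-0.114,0,0,0,-0.016,-0.001,0.0854]]]'; python3 - <<'E'
from h import *
state()
howfar(target([0.51,-0.0105,0.06],-19.2,-45))
howfar(target([0.51,-0.0105,0.027],-19.2,-45))
E
```

```text
t: 8.5
eef_pos: [0.5363, 0.0568, 0.1701]
tool_rot: [0.382, 0.908, -0.162, -0.06]
contact_force: [-0.4, -0.1, 1.2]
gripper_width: 1.002
t 8.50 G [0.524 0.021 0.133] yaw -19.8 x.z 0.014 tilt -45.5 F [-0.4 -0.1  1.2] grip 1.002 q [-0.75  0.71  0.41  1.81  0.34  1.24 -0.92]
min rows 2.0 N 3 turn [ 0.0032 -0.0008 -0.006 ] shift [-0.0011 -0.0091  0.0252]
min rows 2.8 N 3 turn [ 0.0032 -0.0008 -0.006 ] shift [-0.0012 -0.0169  0.033 ]
```

```bash
python3 -m creep '[[[0.003,-0.001,-0.006,-0.001,-0.009,0.025,0.0854],[0.003,-0.001,-0.006,-0.001,-0.009,0.025,0.0854],[0.003,-0.001,-0.006,-0.001,-0.009,0.025,0.0854],[0,0,0,0,0,0,0.0854]]]'; python3 - <<'E'
from h import *
state()
howfar(target([0.51,-0.0105,0.027],-19.2,-45))
E
```

```text
t: 8.83
eef_pos: [0.5214, 0.0405, 0.0855]
tool_rot: [0.379, 0.912, -0.139, -0.065]
contact_force: [-1.6, -0.0, -0.5]
gripper_width: 1.0
t 8.83 G [0.5095 0.0048 0.0482] yaw -17.7 x.z -0.013 tilt -45.2 F [-1.6 -0.  -0.5] grip 1.000 q [-0.72  0.82  0.37  1.87  0.35  1.07 -0.95]
min rows 0.7 N 1 turn [ 0.0043 -0.0096  0.0279] shift [ 0.0059 -0.0046  0.0251]
```

```bash
python3 -m creep '[[[0.002,-0.005,0.014,0.003,-0.0023,0.0125,0.0854],[0.002,-0.005,0.014,0.003,-0.0023,0.0125,0.0854],[0,0,0,0,0,0,0.0854]]]'; python3 - <<'E'
from h import *
state()
howfar(target([0.51,-0.0105,0.027],-19.2,-45))
d=cam("top");save(d,"t8",(250,190,410,310),5)
E
```

```text
t: 9.08
eef_pos: [0.5215, 0.0272, 0.0625]
tool_rot: [0.377, 0.911, -0.153, -0.065]
contact_force: [-1.1, -0.6, 0.3]
gripper_width: 1.001
t 9.08 G [ 0.509  -0.0082  0.0251] yaw -19.1 x.z -0.004 tilt -45.0 F [-1.1 -0.6  0.3] grip 1.001 q [-0.7   0.85  0.37  1.87  0.34  1.03 -0.97]
min rows 0.1 N 1 turn [0.0004 0.0017 0.0041] shift [ 0.0016  0.0027 -0.0001]
```

View pics/t8.png

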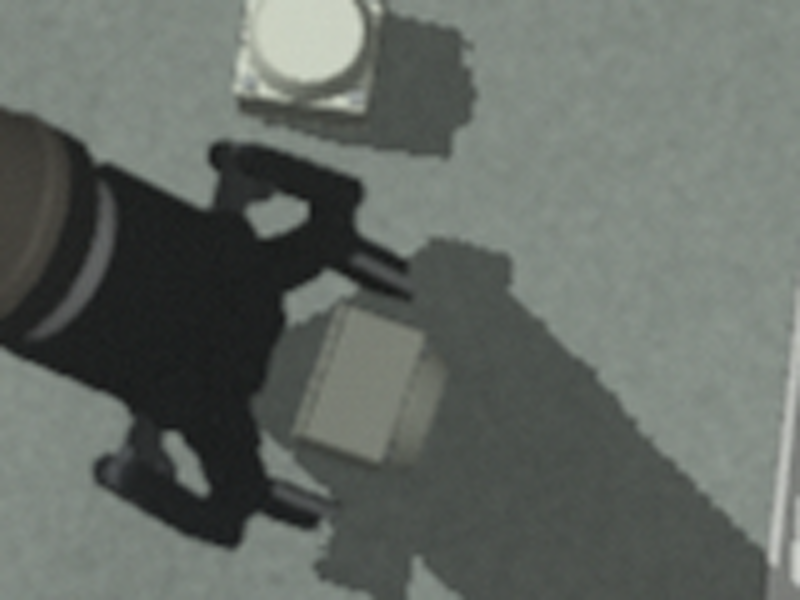

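The jaws straddle the side-lying cap at crop (365,385). Closing now.

```bash
python3 -m creep '[[[0,0,0.004,0.001,0.002,0,0.0854],[0,0,0,0,0,0,0.04],[0,0,0,0,0,0,0.04],[0,0,0,0,0,0,0.04],[0,0,0,0,0,0,0.04],[0,0,0,0,0,0,0.04],[0,0,0,0,0,0,0.04]]]' 50; python3 - <<'E'
from h import *
state()
G=pose()[0];g=G[:3,3]+L*G[:3,2]
howfar(target(g+[0,0,0.07],-19.2,-45))
howfar(target(g+[0,0,0.07],-19.2,45),target(g+[0,0,0.07],-19.2,-45))
E
```

```text
t: 9.72
eef_pos: [0.525, 0.0294, 0.0682]
tool_rot: [0.374, 0.912, -0.154, -0.061]
contact_force: [0.6, -0.3, -2.0]
gripper_width: 0.622
t 9.72 G [ 0.5129 -0.0058  0.0304] yaw -19.1 x.z 0.003 tilt -44.5 F [ 0.6 -0.3 -2. ] grip 0.622 q [-0.7   0.84  0.38  1.87  0.34  1.03 -0.96]
min rows 1.7 N 2 turn [-0.0041 -0.0017 -0.0006] shift [ 0.0002  0.0244 -0.0249]
min rows 13.1 N 14 turn [ 0.1122 -0.      0.    ] shift [-0.      0.0059  0.0003]
```

```bash
python3 -m creep '[[[0,0,0,0,0.012,-0.012,0.04],[0,0,0,0,0.02,-0.02,0.04],[0,0,0,0,0.018,-0.018,0.04],[0.112,0,0,0,0.006,0.0003,0.04],[0.112,0,0,0,0.006,0.0003,0.04],[0.112,0,0,0,0.006,0.0003,0.04],[0.112,0,0,0,0.006,0.0003,0.04],[0.112,0,0,0,0.006,0.0003,0.04],[0.112,0,0,0,0.006,0.0003,0.04],[0.112,0,0,0,0.006,0.0003,0.04],[0.112,0,0,0,0.006,0.0003,0.04],[0.112,0,0,0,0.006,0.0003,0.04],[0.112,0,0,0,0.006,0.0003,0.04],[0.112,0,0,0,0.006,0.0003,0.04],[0.112,0,0,0,0.006,0.0003,0.04],[0.112,0,0,0,0.006,0.0003,0.04],[0.112,0,0,0,0.006,0.0003,0.04]]]' 50; python3 - <<'E'
from h import *
state()
d=cam("top");save(d,"t9",(250,190,410,310),5)
d=cam("side");save(d,"s9",(280,130,400,220),6)
print("pan center guesses")
howfar(target([0.547,0.34,0.10],0,45))
howfar(target([0.547,0.34,0.10],10,45))
E
```

```text
t: 11.13
eef_pos: [0.5017, -0.0395, 0.1454]
tool_rot: [-0.39, 0.907, -0.142, 0.075]
contact_force: [-0.8, 0.0, -3.7]
gripper_width: 0.625
t 11.13 G [ 0.5147 -0.0031  0.1091] yaw -18.4 x.z 0.025 tilt 46.8 F [-0.8  0.  -3.7] grip 0.625 q [ 0.73  0.6  -0.5   2.12 -0.95  0.69  0.82]
pan center guesses
min rows 8.8 N 9 turn [-0.0027 -0.0275 -0.0243] shift [-0.0019 -0.0269  0.0283]
min rows 8.9 N 9 turn [-0.0025 -0.0414 -0.0379] shift [ 0.0019 -0.0271  0.0286]
```

View pics/t9.png

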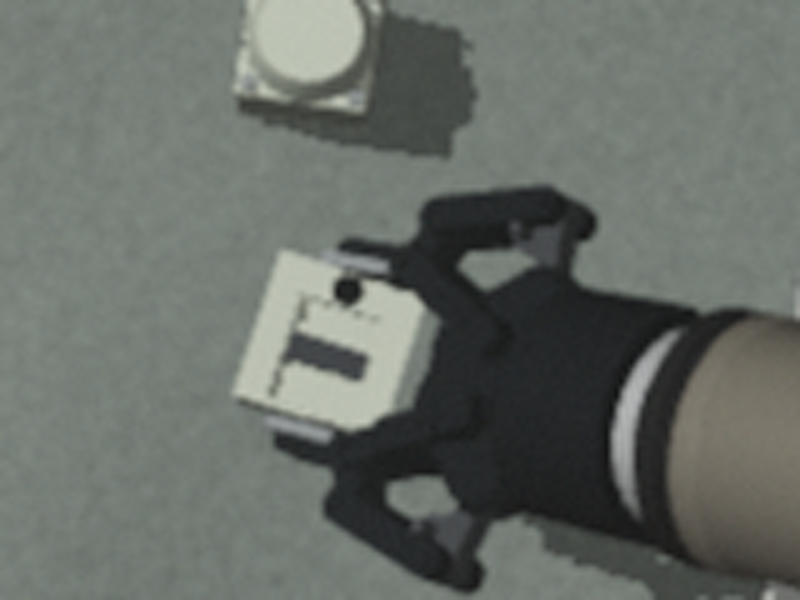

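View pics/s9.png

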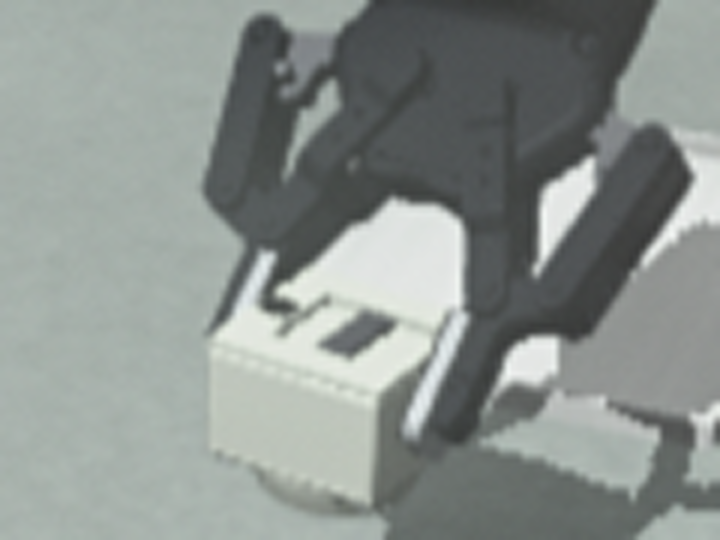

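Seen from above, the tab (289,348) is at mid recess (289,347), with the dot at (347,291). I read this cap as midway, so the pan is fine. Moving to the pan.

```bash
python3 - <<'E'
from h import *
d=np.load("top0.npy",allow_pickle=True).item()
# pan outline at rim
for z,pts in((0.01,[(118,250),(225,250),(171,199),(171,303)]),):
    for u,v in pts: print(pt(d,u,v,z).round(4))
howfar(target([0.547,0.335,0.11],12,45.5))
E
```

```text
[0.5477 0.3989 0.01  ]
[0.5476 0.1834 0.01  ]
[0.6535 0.2978 0.01  ]
[0.4418 0.2863 0.01  ]
min rows 8.8 N 9 turn [-0.0015 -0.0443 -0.0404] shift [ 0.0027 -0.0274  0.0276]
```

```bash
python3 -m creep '[[[-0.0015,-0.044,-0.04,0.0027,-0.0274,0.0276,0.04],[-0.0015,-0.044,-0.04,0.0027,-0.0274,0.0276,0.04],[-0.0015,-0.044,-0.04,0.0027,-0.0274,0.0276,0.04],[-0.0015,-0.044,-0.04,0.0027,-0.0274,0.0276,0.04],[-0.0015,-0.044,-0.04,0.0027,-0.0274,0.0276,0.04],[-0.0015,-0.044,-0.04,0.0027,-0.0274,0.0276,0.04],[-0.0015,-0.044,-0.04,0.0027,-0.0274,0.0276,0.04],[-0.0015,-0.044,-0.04,0.0027,-0.0274,0.0276,0.04],[-0.0015,-0.044,-0.04,0.0027,-0.0274,0.0276,0.04]]]' 50; python3 - <<'E'
from h import *
state()
howfar(target([0.547,0.335,0.11],12,45.5))
howfar(target([0.547,0.335,0.05],12,45.5))
E
```

```text
t: 11.98
eef_pos: [0.5591, 0.3035, 0.1385]
tool_rot: [-0.365, 0.925, 0.095, -0.044]
contact_force: [1.2, 0.5, -0.8]
gripper_width: 0.628
t 11.98 G [0.5511 0.3389 0.0999] yaw 12.0 x.z -0.013 tilt 43.2 F [ 1.2  0.5 -0.8] grip 0.628 q [ 0.04  0.73 -0.5   1.83 -0.71  0.69  0.44]
min rows 0.4 N 1 turn [ 0.0406  0.0092 -0.0086] shift [-0.0054 -0.0025 -0.0093]
min rows 1.3 N 2 turn [ 0.0203  0.0046 -0.0043] shift [-0.0024  0.0194  0.017 ]
```

```bash
python3 -m creep '[[[0.014,0.003,-0.003,-0.0016,0.013,0.011,0.04],[0.014,0.003,-0.003,-0.0016,0.013,0.011,0.04],[0.014,0.003,-0.003,-0.0016,0.013,0.011,0.04],[0,0,0,0,0,0,0.04]]]' 50; python3 - <<'E'
from h import *
state()
d=cam("side");save(d,"s10",(170,250,370,400),4);
howfar(target([0.547,0.335,0.045],12,45.5))
for v in (320,326,330,334,338,342): print(v,[tuple(float(x) for x in pt(d,u,v).round(3)) for u in (280,290)])
E
```

```text
t: 12.32
eef_pos: [0.5463, 0.324, 0.093]
tool_rot: [-0.383, 0.915, 0.117, -0.043]
contact_force: [0.4, -0.4, -2.9]
gripper_width: 0.624
t 12.32 G [0.5374 0.3606 0.0557] yaw 14.3 x.z 0.010 tilt 45.3 F [ 0.4 -0.4 -2.9] grip 0.624 q [ 0.06  0.83 -0.55  1.84 -0.73  0.61  0.55]
min rows 0.8 N 1 turn [0.0014 0.0215 0.0374] shift [ 0.0012  0.0297 -0.0112]
320 [(0.549, 0.213, 0.004), (0.535, 0.207, 0.002)]
326 [(0.545, 0.225, 0.003), (0.532, 0.221, 0.003)]
330 [(0.511, 0.33, 0.096), (0.529, 0.228, 0.002)]
334 [(0.51, 0.333, 0.092), (0.527, 0.237, 0.003)]
338 [(0.509, 0.337, 0.09), (0.499, 0.328, 0.084)]
342 [(0.508, 0.34, 0.086), (0.498, 0.332, 0.081)]
```

View pics/s10.png

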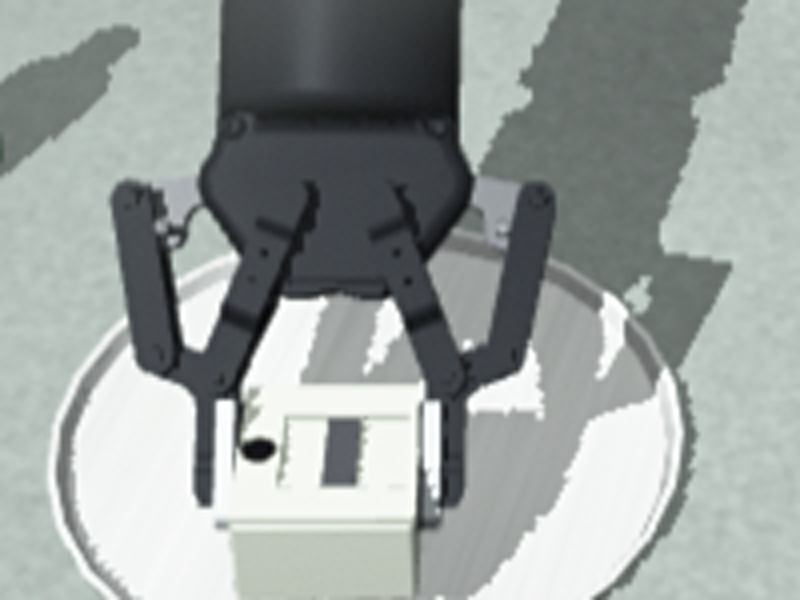

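Side view: recess at x = 282 to 408, tab centre at 342, so midway is confirmed. Correcting position in the pan.

```bash
python3 -m creep '[[[0.001,0.01,0.018,0.0006,0.015,-0.0056,0.04],[0.001,0.01,0.018,0.0006,0.0147,-0.0056,0.04],[0,0,0,0,0,0,0.04]]]' 50; python3 - <<'E'
from h import *
state()
howfar(target([0.547,0.337,0.0405],12,45.5))
d=cam("side");save(d,"s11",(230,290,330,400),5)
E
```

```text
t: 12.62
eef_pos: [0.5555, 0.2983, 0.0842]
tool_rot: [-0.383, 0.918, 0.098, -0.039]
contact_force: [0.2, -0.8, -2.3]
gripper_width: 0.629
t 12.62 G [0.5476 0.3351 0.0469] yaw 12.1 x.z 0.003 tilt 45.2 F [ 0.2 -0.8 -2.3] grip 0.629 q [ 0.09  0.84 -0.54  1.85 -0.74  0.61  0.56]
min rows 0.2 N 1 turn [ 0.0047 -0.0002  0.0036] shift [-0.0002  0.0034  0.0059]
```

View pics/s11.png

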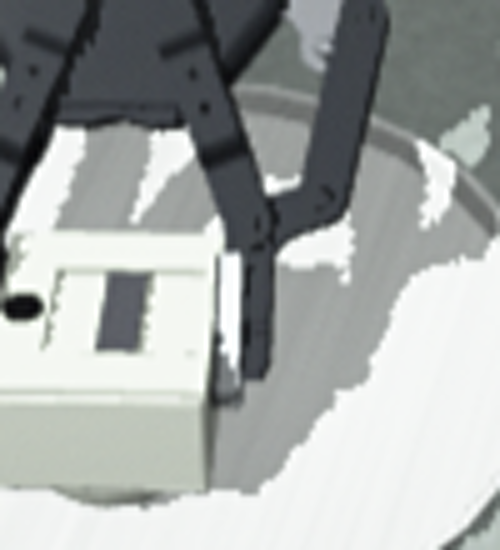

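```bash
python3 -m creep '[[[0.005,0,0.002,0,0.0035,0.0035,0.04],[0,0,0,0,0,0,0.04]]]' 50;python3 -m creep '[[[0,0,0,0,0.0015,0.0015,0.04],[0,0,0,0,0,0,0.04]]]' 50; python3 - <<'E'
from h import *
state()
d=cam("side");save(d,"s12",(230,290,330,400),5)
for u in (246,254,262,268):print(u,[pt(d,u,v)[2].round(3) for v in (363,366,369,372,375,378,381,384,387,390)])
for u in (246,254,262,268):print(u,[pt(d,u,v).round(3) for v in (343,366)])
E
```

```text
t: 12.83
eef_pos: [0.5565, 0.2982, 0.0809]
tool_rot: [-0.385, 0.917, 0.097, -0.039]
contact_force: [-0.3, -0.2, -1.5]
gripper_width: 0.624
t: 13.0
eef_pos: [0.5571, 0.2979, 0.0791]
tool_rot: [-0.385, 0.917, 0.096, -0.038]
contact_force: [-0.3, -0.7, -1.8]
gripper_width: 0.628
t 13.00 G [0.5494 0.335  0.042 ] yaw 11.9 x.z 0.004 tilt 45.6 F [-0.3 -0.7 -1.8] grip 0.628 q [ 0.1   0.85 -0.55  1.84 -0.74  0.6   0.57]
246 [np.float64(0.054), np.float64(0.054), np.float64(0.055), np.float64(0.051), np.float64(0.046), np.float64(0.04), np.float64(0.036), np.float64(0.032), np.float64(0.024), np.float64(0.018)]
254 [np.float64(0.054), np.float64(0.055), np.float64(0.054), np.float64(0.051), np.float64(0.046), np.float64(0.041), np.float64(0.038), np.float64(0.031), np.float64(0.024), np.float64(0.013)]
262 [np.float64(0.053), np.float64(0.054), np.float64(0.055), np.float64(0.051), np.float64(0.046), np.float64(0.041), np.float64(0.035), np.float64(0.032), np.float64(0.026), np.float64(0.002)]
268 [np.float64(0.054), np.float64(0.055), np.float64(0.055), np.float64(0.05), np.float64(0.047), np.float64(0.043), np.float64(0.036), np.float64(0.033), np.float64(0.025), np.float64(0.02)]
246 [array([0.56 , 0.32 , 0.054]), array([0.547, 0.358, 0.054])]
254 [array([0.549, 0.32 , 0.056]), array([0.537, 0.357, 0.055])]
262 [array([0.54 , 0.315, 0.054]), array([0.528, 0.353, 0.054])]
268 [array([0.533, 0.314, 0.055]), array([0.521, 0.352, 0.055])]
```

```bash
python3 -m creep '[[[0,0,0,0,0.0015,0.0015,0.04],[0,0,0,0,0,0,0.04]]]' 50;python3 -m creep '[[[0,0,0,0,0.001,0.001,0.04],[0,0,0,0,0.0007,0.0007,0.04]]]' 50
```

```text
t: 13.22
eef_pos: [0.5571, 0.2986, 0.0774]
tool_rot: [-0.386, 0.917, 0.097, -0.038]
contact_force: [-0.3, -0.2, -1.4]
gripper_width: 0.625
t: 13.38
eef_pos: [0.5571, 0.2991, 0.0751]
tool_rot: [-0.386, 0.917, 0.097, -0.038]
contact_force: [0.2, 0.8, -1.6]
gripper_width: 0.625
```

```bash
python3 -m creep '[[[0,0,0,0,0.0007,0.0007,0.04]]]' 50;python3 -m creep '[[[0,0,0,0,0.0007,0.0007,0.04]]]' 50; python3 - <<'E'
from h import *
state()
d=cam("side");save(d,"s13",(230,290,330,400),5)
E
```

```text
t: 13.47
eef_pos: [0.5571, 0.2993, 0.0748]
tool_rot: [-0.386, 0.916, 0.097, -0.038]
contact_force: [-2.1, -9.6, 13.4]
gripper_width: 0.625
t: 13.55
eef_pos: [0.5572, 0.2993, 0.0747]
tool_rot: [-0.387, 0.916, 0.097, -0.039]
contact_force: [-3.3, -5.9, 10.7]
gripper_width: 0.628
t 13.55 G [0.5495 0.3365 0.0378] yaw 12.0 x.z 0.005 tilt 45.8 F [-3.3 -5.9 10.7] grip 0.628 q [ 0.1   0.86 -0.55  1.84 -0.74  0.6   0.58]
```

View pics/s13.png

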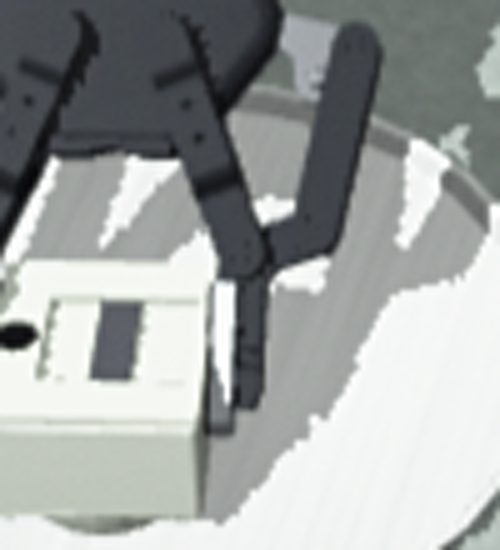

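In contact at about 11 N. Release and retreat.

```bash

python3 -m creep '[[[0,0,0,0,0,0,0.0854],[0,0,0,0,0,0,0.0854],[0,0,0,0,0,0,0.0854],[0,0,0,0,0,0,0.0854],[0,0,0,0,0,-0.015,0.0854],[0,0,0,0,0,-0.025,0.0854],[0,0,0,0,0,-0.03,0.0854],[0,0,0,0,0,-0.03,0.0854],[0,0,0,0,0,-0.03,0.0854]]]' 50; python3 - <<'E'
from h import *
state()
d=cam("top");save(d,"t14",(90,170,250,290),5)
d=cam("side");save(d,"s14",(170,280,330,400),5)
howfar(target([0.645,0.06,0.15],-9,-45))
howfar(target([0.61,0.09,0.2],-5,0))
E
```

```text
t: 14.35
eef_pos: [0.5713, 0.2125, 0.1654]
tool_rot: [-0.39, 0.914, 0.101, -0.046]
contact_force: [-0.6, -0.2, 0.3]
gripper_width: 1.004
t 14.35 G [0.5627 0.2498 0.1287] yaw 12.8 x.z -0.004 tilt 46.2 F [-0.6 -0.2  0.3] grip 1.004 q [ 0.21  0.7  -0.5   1.82 -0.68  0.84  0.54]
min rows 13.5 N 14 turn [-1.121e-01  1.000e-04  2.960e-02] shift [ 0.0049  0.0091 -0.0025]
min rows 7.1 N 8 turn [-0.0996  0.0149  0.0359] shift [ 0.0027  0.0093 -0.0168]
```

View pics/t14.png

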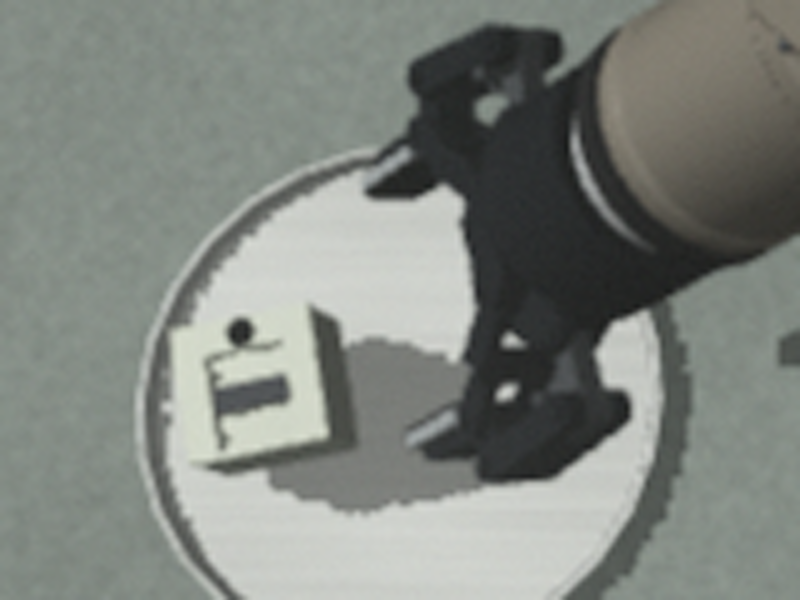

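View pics/s14.png

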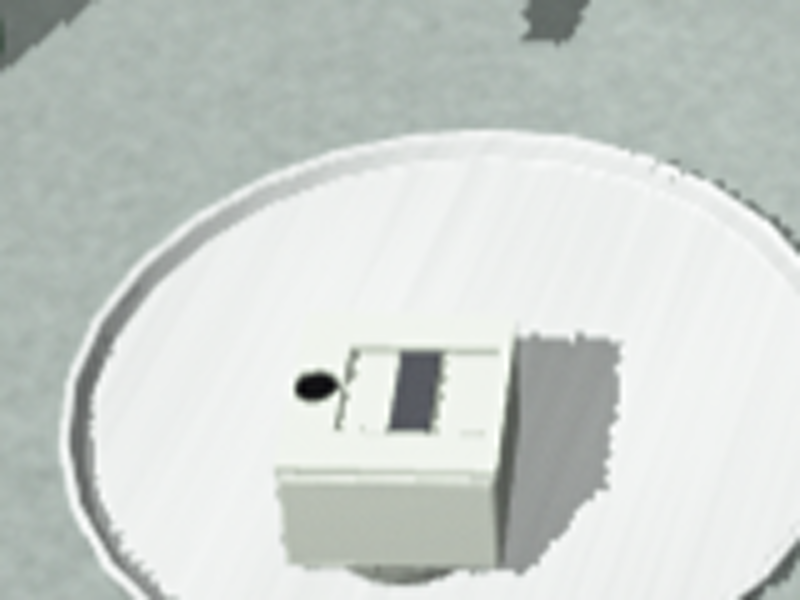

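Cap 1 stands crown down and level in the pan at crop (255,390), clear of the rim. Now the second cap.

```bash
python3 -m creep '[[[-0.112,0,0.03,0.005,0.009,-0.003,0.0854],[-0.112,0,0.03,0.005,0.009,-0.003,0.0854],[-0.112,0,0.03,0.005,0.009,-0.003,0.0854],[-0.112,0,0.03,0.005,0.009,-0.003,0.0854],[-0.112,0,0.03,0.005,0.009,-0.003,0.0854],[-0.112,0,0.03,0.005,0.009,-0.003,0.0854],[-0.112,0,0.03,0.005,0.009,-0.003,0.0854],[-0.112,0,0.03,0.005,0.009,-0.003,0.0854],[-0.112,0,0.03,0.005,0.009,-0.003,0.0854],[-0.112,0,0.03,0.005,0.009,-0.003,0.0854],[-0.112,0,0.03,0.005,0.009,-0.003,0.0854],[-0.112,0,0.03,0.005,0.009,-0.003,0.0854],[-0.112,0,0.03,0.005,0.009,-0.003,0.0854],[-0.112,0,0.03,0.005,0.009,-0.003,0.0854]]]'; python3 - <<'E'
from h import *
state()
d=cam("top");save(d,"t15")
d=cam("side");save(d,"s15")
howfar(target([0.65,0.02,0.07],-9,-45))
E
```

```text
t: 15.62
eef_pos: [0.6509, 0.1014, 0.1937]
tool_rot: [0.411, 0.908, -0.08, -0.028]
contact_force: [-0.6, -1.3, -0.8]
gripper_width: 0.997
t 15.62 G [0.6448 0.0621 0.1587] yaw -9.7 x.z 0.015 tilt -48.7 F [-0.6 -1.3 -0.8] grip 0.997 q [-0.76  0.83  0.44  1.53  0.4   1.33 -0.74]
min rows 2.4 N 3 turn [ 0.0206 -0.0006 -0.0042] shift [ 0.0041 -0.0102  0.03  ]
```

View pics/t15.png

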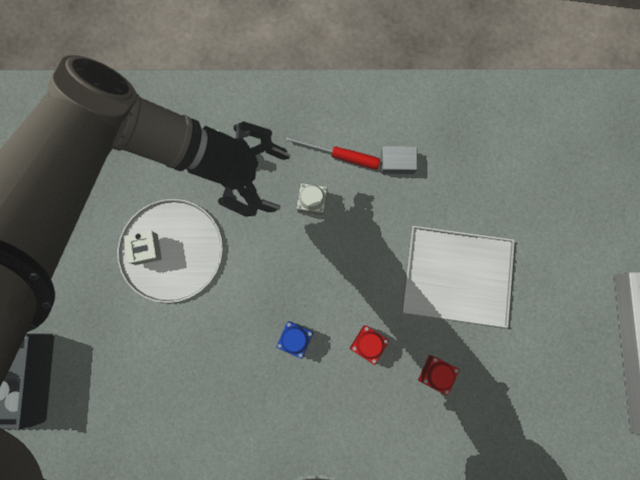

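View pics/s15.png

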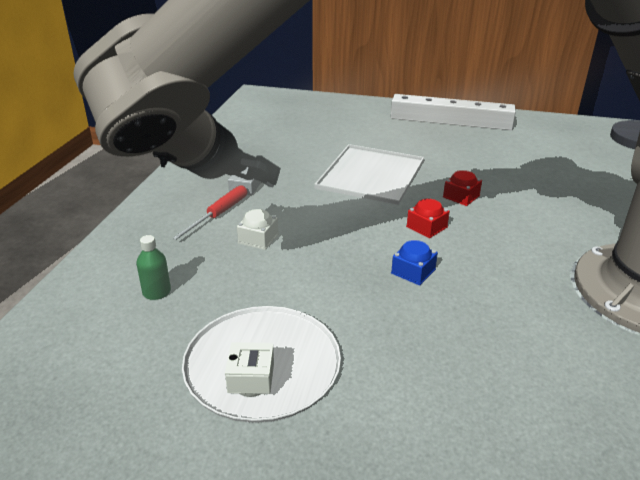

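```bash
python3 -m creep '[[[0.02,0,-0.004,0.004,-0.01,0.03,0.0854],[0.02,0,-0.004,0.004,-0.01,0.03,0.0854],[0.02,0,-0.004,0.004,-0.01,0.03,0.0854],[0,0,0,0,0,0,0.0854]]]'; python3 - <<'E'
from h import *
state()
howfar(target([0.65,0.0095,0.026],-9,-45))
E
```

```text
t: 16.05
eef_pos: [0.6552, 0.0612, 0.1019]
tool_rot: [0.373, 0.925, -0.068, -0.028]
contact_force: [-1.7, -0.8, 0.3]
gripper_width: 1.002
t 16.05 G [0.6497 0.0249 0.0637] yaw -8.4 x.z -0.002 tilt -43.9 F [-1.7 -0.8  0.3] grip 1.002 q [-0.68  0.9   0.4   1.59  0.38  1.12 -0.74]
min rows 1.0 N 2 turn [-0.0095 -0.003   0.0044] shift [ 0.0015 -0.0082  0.0188]
```

```bash
python3 -m creep '[[[-0.007,-0.002,0.003,0.001,-0.0055,0.0125,0.0854],[-0.007,-0.002,0.003,0.001,-0.0055,0.0125,0.0854],[-0.006,-0.002,0.003,0.001,-0.005,0.011,0.0854],[0,0,0,0,0,0,0.0854]]]'; python3 - <<'E'
from h import *
state()
howfar(target([0.65,0.0095,0.026],-9,-45))
d=cam("top");save(d,"t16",(200,120,360,240),5)
E
```

```text
t: 16.38
eef_pos: [0.656, 0.0477, 0.0635]
tool_rot: [0.379, 0.922, -0.073, -0.03]
contact_force: [0.0, -1.2, 0.1]
gripper_width: 0.998
t 16.38 G [0.6501 0.0109 0.0259] yaw -9.1 x.z 0.000 tilt -44.7 F [ 0.  -1.2  0.1] grip 0.998 q [-0.66  0.96  0.4   1.59  0.38  1.08 -0.77]
min rows 0.0 N 1 turn [-0.0049  0.0012 -0.0013] shift [0.     0.0008 0.0009]
```

View pics/t16.png

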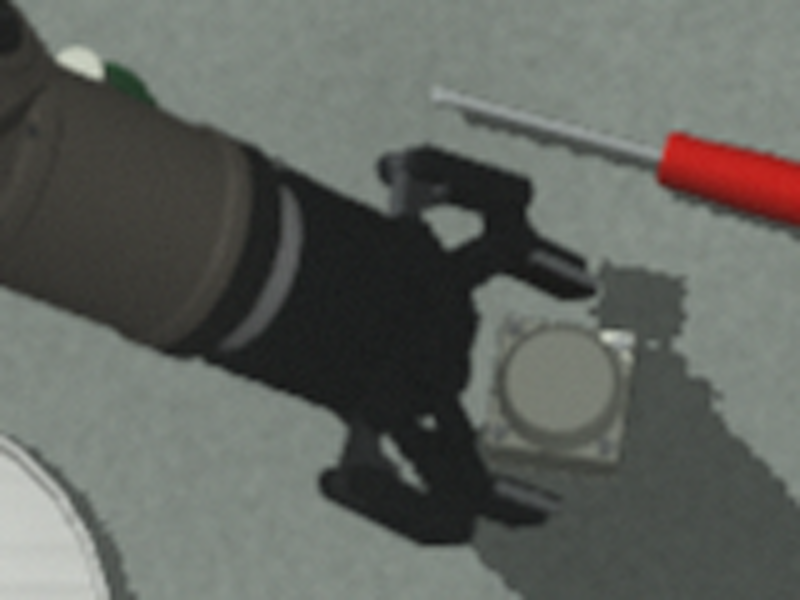

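The jaws straddle cap 2 at crop (560,385), and the wrist passes above the bottle. Closing.

```bash
python3 -m creep '[[[0,0,0,0,0.001,0.002,0.0854],[0,0,0,0,0,0,0.04],[0,0,0,0,0,0,0.04],[0,0,0,0,0,0,0.04],[0,0,0,0,0,0,0.04],[0,0,0,0,0,0,0.04],[0,0,0,0,0,0,0.04]]]' 50; python3 - <<'E'
from h import *
state()
T,o=pose();A=T.copy();A[2,3]+=0.065;howfar(A)
g=T[:3,3]+L*T[:3,2]; howfar(target([0.62,-0.01,0.10],-9,45),target(g+[0,0,0.065],-9,-45))
E
```

```text
t: 17.02
eef_pos: [0.6583, 0.0503, 0.0662]
tool_rot: [0.377, 0.923, -0.072, -0.027]
contact_force: [0.0, 0.1, -2.6]
gripper_width: 0.625
t 17.02 G [0.6528 0.0136 0.0284] yaw -8.8 x.z 0.005 tilt -44.4 F [ 0.   0.1 -2.6] grip 0.625 q [-0.66  0.96  0.4   1.59  0.38  1.08 -0.77]
min rows 1.6 N 2 turn [0. 0. 0.] shift [ 0.0002  0.0227 -0.0232]
min rows 13.1 N 14 turn [0.1122 0.     0.    ] shift [-0.0021  0.0082 -0.0001]
```

```bash
python3 -m creep '[[[0,0,0,0,0.012,-0.012,0.04],[0,0,0,0,0.018,-0.018,0.04],[0,0,0,0,0.016,-0.016,0.04],[0.112,0,0,-0.002,0.008,0,0.04],[0.112,0,0,-0.002,0.008,0,0.04],[0.112,0,0,-0.002,0.008,0,0.04],[0.112,0,0,-0.002,0.008,0,0.04],[0.112,0,0,-0.002,0.008,0,0.04],[0.112,0,0,-0.002,0.008,0,0.04],[0.112,0,0,-0.002,0.008,0,0.04],[0.112,0,0,-0.002,0.008,0,0.04],[0.112,0,0,-0.002,0.008,0,0.04],[0.112,0,0,-0.002,0.008,0,0.04],[0.112,0,0,-0.002,0.008,0,0.04],[0.112,0,0,-0.002,0.008,0,0.04],[0.112,0,0,-0.002,0.008,0,0.04],[0.112,0,0,-0.002,0.008,0,0.04]]]' 50; python3 - <<'E'
from h import *
state()
d=cam("side");save(d,"s17",(210,130,370,250),5)
g=pose()[0];g=g[:3,3]+L*g[:3,2]
howfar(target([g[0],g[1],0.04],-9,45.6))
E
```

```text
t: 18.43
eef_pos: [0.6156, -0.0449, 0.1407]
tool_rot: [-0.411, 0.909, -0.059, 0.042]
contact_force: [-0.4, 0.4, -4.1]
gripper_width: 0.626
t 18.43 G [ 0.6222 -0.0056  0.1058] yaw -8.1 x.z 0.027 tilt 48.8 F [-0.4  0.4 -4.1] grip 0.626 q [ 0.63  0.77 -0.47  1.79 -0.71  0.87  0.66]
min rows 1.5 N 2 turn [-0.0298 -0.0043  0.0095] shift [-0.0002  0.021   0.0202]
```

View pics/s17.png

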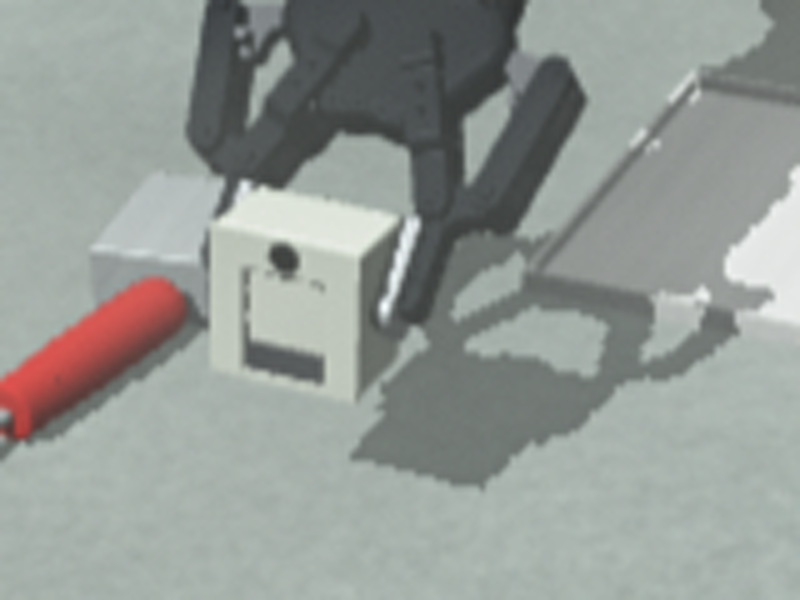

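Dot at crop (284,258), tab at the opposite end (285,362), so this cap goes in the tray. Setting it on its side first.

```bash
python3 -m creep '[[[-0.02,-0.004,0.006,0,0.014,0.0135,0.04],[-0.02,-0.004,0.006,0,0.014,0.0135,0.04],[-0.02,-0.004,0.006,0,0.014,0.0135,0.04],[0,0,0,0,0,0,0.04]]]' 50; python3 - <<'E'
from h import *
state()
g=pose()[0];g=g[:3,3]+L*g[:3,2]
howfar(target([g[0],g[1],0.035],-9,45.6))
E
```

```text
t: 18.82
eef_pos: [0.6117, -0.0599, 0.0699]
tool_rot: [-0.38, 0.921, -0.079, 0.028]
contact_force: [0.7, -0.1, -2.6]
gripper_width: 0.626
t 18.82 G [ 0.6176 -0.023   0.0323] yaw -9.6 x.z -0.009 tilt 44.8 F [ 0.7 -0.1 -2.6] grip 0.626 q [ 0.59  0.85 -0.42  1.79 -0.68  0.79  0.66]
min rows 0.2 N 1 turn [ 0.0133 -0.0012 -0.0139] shift [ 0.     -0.0012 -0.0019]
```

```bash
python3 -m creep '[[[0.013,-0.001,-0.014,0,0,0,0.04],[0,0,0,0,0,0,0.04]]]' 50; python3 - <<'E'
from h import *
state()
d=cam("side")
save(d,"s18",(230,170,310,250),8)
V,U=np.mgrid[170:250,230:310]
P=np.array([pt(d,u,v) for u,v in zip(U.ravel(),V.ravel())]);c=d["color"][170:250,230:310].reshape(-1,3).min(1)
q=P[(c>195)&(P[:,2]>0.045)&(P[:,2]<.07)];print(len(q),np.percentile(q[:,2],[5,25,50,75,95]).round(4))
A=np.c_[q[:,:2],np.ones(len(q))];print(np.linalg.lstsq(A,q[:,2],rcond=None)[0])
E
```

```text
t: 18.98
eef_pos: [0.6113, -0.0595, 0.0699]
tool_rot: [-0.385, 0.92, -0.071, 0.03]
contact_force: [-0.4, 0.1, -2.7]
gripper_width: 0.622
t 18.98 G [ 0.6171 -0.0221  0.0328] yaw -8.8 x.z -0.000 tilt 45.5 F [-0.4  0.1 -2.7] grip 0.622 q [ 0.6   0.86 -0.43  1.79 -0.68  0.79  0.68]
334 [0.0526 0.0546 0.0554 0.0562 0.0572]
[0.02879898 0.0404659  0.03782862]
```

View pics/s18.png

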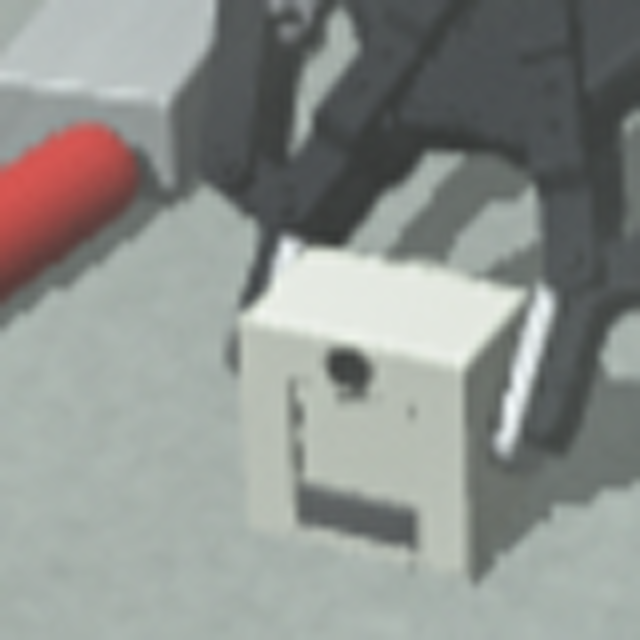

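```bash
python3 -m creep '[[[0,0,0,0,0.0008,0.0008,0.04]]]' 50;  python3 -m creep '[[[0,0,0,0,0.0008,0.0008,0.04]]]' 50 | grep -A1 -e eef -e force
```

```text
t: 19.12
eef_pos: [0.6123, -0.0589, 0.0706]
tool_rot: [-0.385, 0.92, -0.071, 0.031]
contact_force: [-0.8, 0.0, -2.1]
gripper_width: 0.623
eef_pos: [0.6127, -0.0588, 0.0704]
tool_rot: [-0.385, 0.92, -0.07, 0.031]
contact_force: [0.0, 0.2, -1.9]
gripper_width: 0.628
```

```bash
python3 -m creep '[[[0,0,0,0,0.0012,0.0012,0.04]]]' 50;  python3 -m creep '[[[0,0,0,0,0.0012,0.0012,0.04]]]' 50 | grep -A1 -e eef -e force
```

```text
t: 19.28
eef_pos: [0.6132, -0.0587, 0.0696]
tool_rot: [-0.385, 0.92, -0.07, 0.032]
contact_force: [0.9, -0.4, -2.3]
gripper_width: 0.626
eef_pos: [0.6135, -0.0587, 0.0684]
tool_rot: [-0.385, 0.92, -0.069, 0.032]
contact_force: [-0.2, -1.5, 1.1]
gripper_width: 0.622
```

Beginning contact; one more small step, then release.

```bash
python3 -m creep '[[[0,0,0,0,0.0008,0.0008,0.04]]]' 50;  
python3 -m creep '[[[0,0,0,0,0,0,0.0854],[0,0,0,0,0,0,0.0854],[0,0,0,0,0,0,0.0854],[0,0,0,0,0,0,0.0854],[0,0,0,0,0,-0.02,0.0854],[0,0,0,0,0,-0.03,0.0854],[0,0,0,0,0,-0.03,0.0854],[0,0,0,0,0,-0.03,0.0854]]]' 50; python3 - <<'E'
from h import *
state()
d=cam("top");save(d,"t19",(250,140,410,260),5)
V,U=np.mgrid[180:250,290:350]
P=np.array([pt(d,u,v) for u,v in zip(U.ravel(),V.ravel())])
col=d["color"][180:250,290:350].reshape(-1,3).astype(int)
q=P[(P[:,2]>0.045)&(P[:,2]<0.065)&(col.min(1)>110)]
print(len(q),q.mean(0),cv2.minAreaRect(q[:,:2].astype(np.float32)))
q=P[(P[:,2]>0.049)&(P[:,2]<0.065)&(col.min(1)>170)]
print(len(q),q.mean(0),cv2.minAreaRect(q[:,:2].astype(np.float32)))
E
```

```text
t: 19.45
eef_pos: [0.6136, -0.0587, 0.0683]
tool_rot: [-0.385, 0.92, -0.069, 0.032]
contact_force: [-5.1, -4.5, 10.1]
gripper_width: 0.623
t: 20.12
eef_pos: [0.5995, -0.1297, 0.1453]
tool_rot: [-0.39, 0.918, -0.065, 0.027]
contact_force: [0.1, 0.2, -0.3]
gripper_width: 1.002
t 20.12 G [ 0.6048 -0.0919  0.1085] yaw -8.1 x.z -0.001 tilt 46.0 F [ 0.1  0.2 -0.3] grip 1.002 q [ 0.68  0.76 -0.39  1.73 -0.63  1.    0.65]
554 [ 0.620538   -0.01442782  0.05395395] ((0.620611310005188, -0.01703740283846855), (0.04609403759241104, 0.05429445579648018), 82.21392822265625)
373 [ 0.62062261 -0.01194567  0.05439633] ((0.6205505728721619, -0.011372625827789307), (0.030804812908172607, 0.04989665374159813), 81.27348327636719)
```

View pics/t19.png

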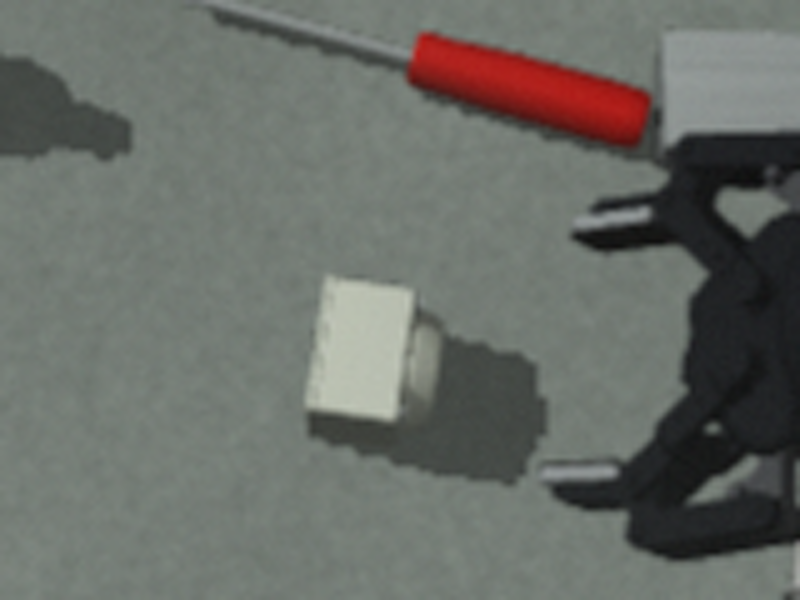

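Cap 2 stands on its side at crop (360,348). Swinging over for the second grip.

```bash
python3 - <<'E'
from h import *
howfar(target([0.626,0.022,0.135],-8.2,-45))
E
python3 -m creep '[[[-0.113,0,0,0,-0.014,-0.001,0.0854],[-0.113,0,0,0,-0.014,-0.001,0.0854],[-0.113,0,0,0,-0.014,-0.001,0.0854],[-0.113,0,0,0,-0.014,-0.001,0.0854]]]'
python3 - <<'E'
from h import *
state()
howfar(target([0.626,0.022,0.135],-8.2,-45))
E
```

```text
min rows 13.2 N 14 turn [-0.1131 -0.0004 -0.0004] shift [ 0.0001 -0.0158 -0.0009]
t: 20.5
eef_pos: [0.6064, -0.1098, 0.1815]
tool_rot: [-0.163, 0.983, -0.086, 0.016]
contact_force: [0.2, 0.7, -1.2]
gripper_width: 0.997
t 20.50 G [ 0.6095 -0.093   0.1313] yaw -10.1 x.z 0.003 tilt 18.8 F [ 0.2  0.7 -1.2] grip 0.997 q [ 0.34  0.55 -0.17  1.79 -0.32  0.84  0.24]
min rows 9.3 N 10 turn [-0.1114  0.0004 -0.0034] shift [-0.0002 -0.0179 -0.0022]
```

```bash
python3 -m creep '[[[-0.111,0,-0.003,0,-0.018,-0.002,0.0854],[-0.111,0,-0.003,0,-0.018,-0.002,0.0854],[-0.111,0,-0.003,0,-0.018,-0.002,0.0854],[-0.111,0,-0.003,0,-0.018,-0.002,0.0854],[-0.111,0,-0.003,0,-0.018,-0.002,0.0854],[-0.111,0,-0.003,0,-0.018,-0.002,0.0854],[-0.111,0,-0.003,0,-0.018,-0.002,0.0854],[-0.111,0,-0.003,0,-0.018,-0.002,0.0854],[-0.111,0,-0.003,0,-0.018,-0.002,0.0854],[-0.111,0,-0.003,0,-0.018,-0.002,0.0854]]]'
python3 - <<'E'
from h import *
state()
howfar(target([0.62,-0.005,0.06],-8.2,-45))
E
```

```text
t: 21.33
eef_pos: [0.6427, 0.0711, 0.1822]
tool_rot: [0.401, 0.913, -0.073, -0.012]
contact_force: [0.7, -0.7, -0.7]
gripper_width: 1.0
t 21.33 G [0.6384 0.0324 0.1463] yaw -8.3 x.z 0.036 tilt -47.2 F [ 0.7 -0.7 -0.7] grip 1.000 q [-0.65  0.77  0.29  1.61  0.53  1.28 -0.84]
min rows 2.4 N 3 turn [ 0.0131 -0.0081 -0.0091] shift [-0.0045 -0.011   0.0293]
```

```bash
python3 -m creep '[[[0.013,-0.008,-0.009,-0.0045,-0.011,0.029,0.0854],[0.013,-0.008,-0.009,-0.0045,-0.011,0.029,0.0854],[0.013,-0.008,-0.009,-0.0045,-0.009,0.025,0.0854],[0,0,0,0,0,0,0.0854]]]'
python3 - <<'E'
from h import *
state()
howfar(target([0.6195,-0.0125,0.027],-8.2,-45))
E
```

```text
t: 21.67
eef_pos: [0.6242, 0.0526, 0.0908]
tool_rot: [0.381, 0.923, -0.052, -0.027]
contact_force: [-1.2, -0.3, 0.3]
gripper_width: 1.001
t 21.67 G [0.6195 0.0155 0.0533] yaw -6.7 x.z -0.009 tilt -44.9 F [-1.2 -0.3  0.3] grip 1.001 q [-0.61  0.86  0.25  1.68  0.53  1.12 -0.86]
min rows 1.0 N 1 turn [-0.0021 -0.0121  0.0255] shift [0.0041 0.0011 0.0382]
```

```bash
python3 -m creep '[[[0,-0.004,0.009,0.0015,0,0.013,0.0854],[0,-0.004,0.009,0.0015,0,0.013,0.0854],[0,-0.004,0.007,0.001,0,0.012,0.0854],[0,0,0,0,0,0,0.0854]]]'
python3 - <<'E'
from h import *
state()
howfar(target([0.6195,-0.0125,0.027],-8.2,-45))
d=cam("top");save(d,"t20",(220,140,380,260),5)
E
```

```text
t: 22.0
eef_pos: [0.6262, 0.0251, 0.0634]
tool_rot: [0.38, 0.922, -0.067, -0.026]
contact_force: [0.6, -0.7, 0.1]
gripper_width: 0.999
t 22.00 G [ 0.621  -0.0119  0.0258] yaw -8.3 x.z 0.003 tilt -44.8 F [ 0.6 -0.7  0.1] grip 0.999 q [-0.58  0.9   0.27  1.69  0.53  1.06 -0.89]
min rows 0.0 N 1 turn [-0.0039 -0.0016 -0.0029] shift [-0.0013  0.0013 -0.0003]
```

View pics/t20.png

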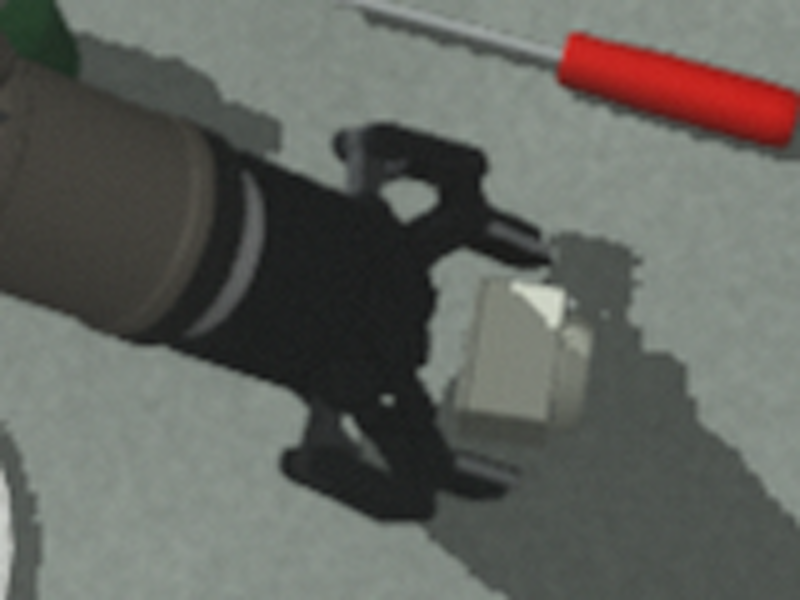

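The jaws straddle it. Closing, lifting and turning.

```bash
python3 -m creep '[[[0,0,0,0,0.001,0.001,0.0854],[0,0,0,0,0,0,0.04],[0,0,0,0,0,0,0.04],[0,0,0,0,0,0,0.04],[0,0,0,0,0,0,0.04],[0,0,0,0,0,0,0.04],[0,0,0,0,0,0,0.04]]]' 50; python3 - <<'E'
from h import *
state()
d=np.load("top0.npy",allow_pickle=True).item()
c=[pt(d,u,v,0.01) for u,v in((412,227),(515,239),(404,313),(509,327))]
print(np.round(c,4),np.mean(c,0)); print(np.degrees(np.arctan2(*(c[0]-c[2])[[1,0]])),np.degrees(np.arctan2(*(c[1]-c[3])[[1,0]])))
E
python3 -m creep '[[[0,0,0,0,0.012,-0.012,0.04],[0,0,0,0,0.018,-0.018,0.04],[0,0,0,0,0.018,-0.018,0.04],[0.112,0,0,0,0.006,0.0003,0.04],[0.112,0,0,0,0.006,0.0003,0.04],[0.112,0,0,0,0.006,0.0003,0.04],[0.112,0,0,0,0.006,0.0003,0.04],[0.112,0,0,0,0.006,0.0003,0.04],[0.112,0,0,0,0.006,0.0003,0.04],[0.112,0,0,0,0.006,0.0003,0.04],[0.112,0,0,0,0.006,0.0003,0.04],[0.112,0,0,0,0.006,0.0003,0.04],[0.112,0,0,0,0.006,0.0003,0.04],[0.112,0,0,0,0.006,0.0003,0.04],[0.112,0,0,0,0.006,0.0003,0.04],[0.112,0,0,0,0.006,0.0003,0.04],[0.108,0,0,0,0.006,0.0003,0.04]]]' 50; python3 - <<'E'
from h import *
state()
d=cam("top");save(d,"t21",(250,140,410,260),5)
howfar(target([0.50,-0.28,0.13],-25,45.5))
howfar(target([0.50,-0.28,0.13],-10,45.5))
E
```

```text
t: 22.63
eef_pos: [0.6289, 0.0269, 0.0671]
tool_rot: [0.377, 0.923, -0.067, -0.022]
contact_force: [0.3, -0.6, -1.0]
gripper_width: 0.625
t 22.63 G [ 0.624  -0.0098  0.0293] yaw -8.1 x.z 0.009 tilt -44.4 F [ 0.3 -0.6 -1. ] grip 0.625 q [-0.58  0.89  0.27  1.69  0.53  1.06 -0.89]
[[ 0.5947 -0.1939  0.01  ]
 [ 0.57   -0.4003  0.01  ]
 [ 0.4225 -0.1726  0.01  ]
 [ 0.3955 -0.3765  0.01  ]] [ 0.49567101 -0.28580916  0.01      ]
-7.057613560555763 -7.790858987814179
t: 24.05
eef_pos: [0.6191, -0.0444, 0.1393]
tool_rot: [-0.41, 0.91, -0.051, 0.038]
contact_force: [0.3, -0.2, -3.2]
gripper_width: 0.629
t 24.05 G [ 0.6251 -0.0051  0.1043] yaw -7.2 x.z 0.028 tilt 48.7 F [ 0.3 -0.2 -3.2] grip 0.629 q [ 0.72  0.82 -0.62  1.77 -0.56  0.84  0.55]
min rows 7.5 N 8 turn [-0.0077  0.0261  0.0276] shift [-0.0074  0.0215 -0.0297]
min rows 7.4 N 8 turn [-0.0075  0.002   0.0054] shift [-0.0102  0.0208 -0.0289]
```

View pics/t21.png

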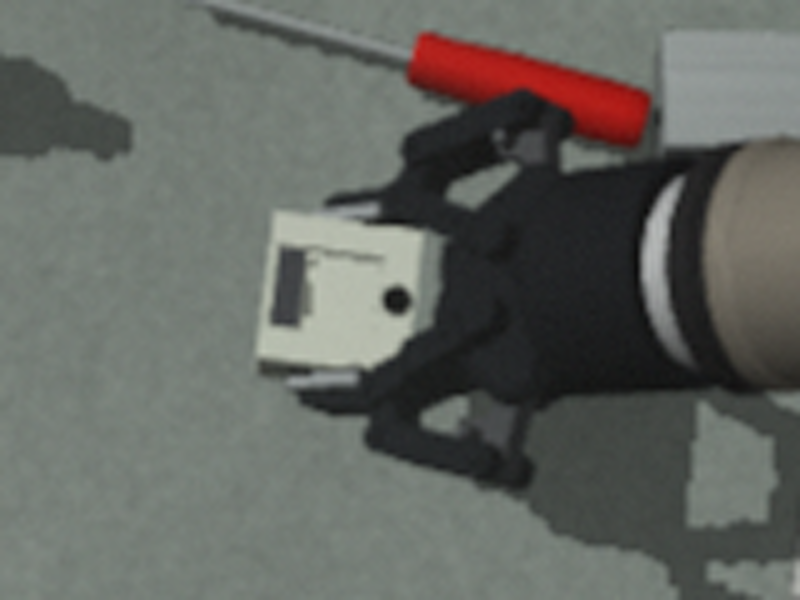

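The tab (290,287) is at the far end from the dot (397,300), so the tray is confirmed. Moving there.

```bash
python3 -m creep '[[[-0.008,0.021,0.023,-0.008,0.0214,-0.0297,0.04],[-0.008,0.021,0.023,-0.008,0.0214,-0.0297,0.04],[-0.008,0.021,0.023,-0.008,0.0214,-0.0297,0.04],[-0.008,0.021,0.023,-0.008,0.0214,-0.0297,0.04],[-0.008,0.021,0.023,-0.008,0.0214,-0.0297,0.04],[-0.008,0.021,0.023,-0.008,0.0214,-0.0297,0.04],[-0.008,0.021,0.023,-0.008,0.0214,-0.0297,0.04],[0,0,0,0,0,0,0.04]]]' 50; python3 - <<'E'
from h import *
state()
howfar(target([0.497,-0.28,0.09],-22,45.5))
E
```

```text
t: 24.77
eef_pos: [0.4969, -0.2931, 0.1581]
tool_rot: [-0.372, 0.911, -0.169, 0.062]
contact_force: [-1.0, -2.9, -2.8]
gripper_width: 0.625
t 24.77 G [ 0.5095 -0.2583  0.1202] yaw -20.7 x.z -0.013 tilt 44.3 F [-1.  -2.9 -2.8] grip 0.625 q [ 1.05  0.72 -0.47  1.77 -0.51  1.02  0.62]
min rows 1.0 N 2 turn [0.0102 0.0127 0.0033] shift [-0.0025  0.02    0.0021]
```

```bash
python3 -m creep '[[[0.01,0.0125,0.003,-0.0025,0.02,0.002,0.04],[0.01,0.0125,0.003,-0.0025,0.02,0.002,0.04],[0,0,0,0,0,0,0.04]]]' 50; python3 - <<'E'
from h import *
state()
howfar(target([0.497,-0.28,0.045],-22,45.5))
E
```

```text
t: 25.02
eef_pos: [0.4813, -0.319, 0.1277]
tool_rot: [-0.373, 0.908, -0.177, 0.074]
contact_force: [-0.7, -0.5, -1.7]
gripper_width: 0.626
t 25.02 G [ 0.4954 -0.2846  0.09  ] yaw -22.1 x.z 0.002 tilt 44.7 F [-0.7 -0.5 -1.7] grip 0.626 q [ 1.1   0.77 -0.46  1.77 -0.5   1.    0.68]
min rows 1.1 N 2 turn [ 0.0073 -0.0013 -0.0002] shift [-0.0001  0.0145  0.0176]
```

```bash
python3 -m creep '[[[0.005,-0.001,0,0,0.01,0.0115,0.04],[0.005,-0.001,0,0,0.01,0.0115,0.04],[0.004,-0.001,0,0,0.008,0.01,0.04],[0,0,0,0,0,0,0.04]]]' 50; python3 - <<'E'
from h import *
state()
howfar(target([0.497,-0.28,0.037],-22,45.5))
d=cam("side");save(d,"s22",(300,120,440,220),5)
d=cam("top");save(d,"t22",(390,200,530,340),5)
V,U=np.mgrid[220:330,405:520]
P=np.array([pt(d,u,v) for u,v in zip(U.ravel(),V.ravel())]);c=d["color"][220:330,405:520].reshape(-1,3).min(1)
q=P[(c>150)&(P[:,2]>0.045)&(P[:,2]<.075)];print(len(q),q.mean(0),np.percentile(q[:,2],[5,25,50,75,95]).round(4))
A=np.c_[q[:,:2]-q[:,:2].mean(0),np.ones(len(q))];print(np.linalg.lstsq(A,q[:,2],rcond=None)[0])
E
```

```text
t: 25.35
eef_pos: [0.4844, -0.3138, 0.0841]
tool_rot: [-0.377, 0.907, -0.175, 0.072]
contact_force: [-0.4, 0.6, -3.2]
gripper_width: 0.625
t 25.35 G [ 0.4982 -0.2789  0.0467] yaw -21.8 x.z -0.002 tilt 45.1 F [-0.4  0.6 -3.2] grip 0.625 q [ 1.08  0.84 -0.46  1.77 -0.5   0.94  0.71]
min rows 0.3 N 1 turn [0.0073 0.004  0.0018] shift [-0.0009  0.0083  0.0058]
610 [ 0.49938766 -0.27782289  0.06432925] [0.061  0.0628 0.0645 0.0659 0.0677]
[-0.0017367  -0.01368792  0.06432925]
```

View pics/s22.png

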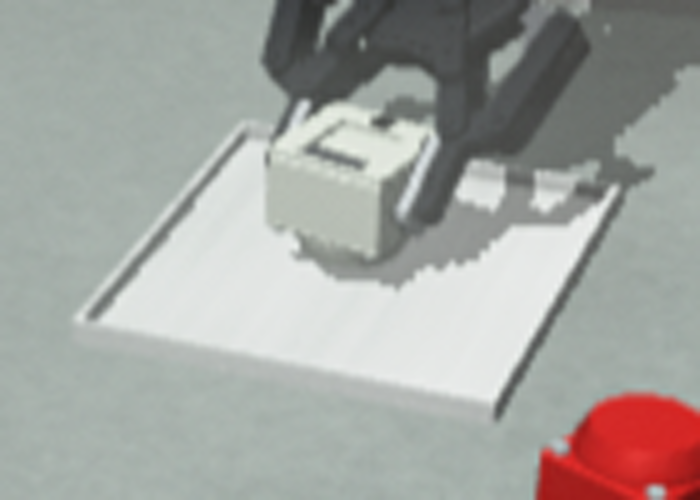

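View pics/t22.png

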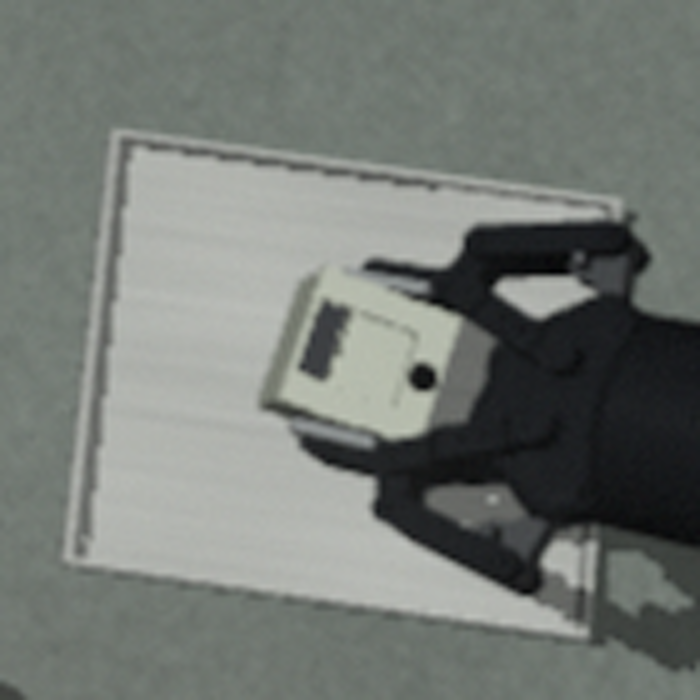

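The cap is over the tray, level, with its underside at 64 mm, so about 12 mm to go.

```bash
python3 -m creep '[[[0.004,0.002,0,0,0.003,0.003,0.04],[0.003,0.002,0.001,0,0.003,0.003,0.04],[0,0,0,0,0,0,0.04]]]' 50;python3 -m creep '[[[0,0,0,0,0.001,0.001,0.04],[0,0,0,0,0,0,0.04]]]' 50; python3 - <<'E'
from h import *
state()
E
```

```text
t: 25.7
eef_pos: [0.4871, -0.3136, 0.079]
tool_rot: [-0.379, 0.906, -0.174, 0.076]
contact_force: [0.4, 0.8, -2.9]
gripper_width: 0.627
t: 25.87
eef_pos: [0.4873, -0.3138, 0.0779]
tool_rot: [-0.379, 0.906, -0.174, 0.076]
contact_force: [0.7, 0.6, -2.9]
gripper_width: 0.624
t 25.87 G [ 0.5017 -0.2788  0.0408] yaw -21.9 x.z 0.007 tilt 45.5 F [ 0.7  0.6 -2.9] grip 0.624 q [ 1.09  0.86 -0.46  1.77 -0.5   0.93  0.72]
```

```bash
python3 -m creep '[[[0,-0.003,0.003,0,0.0018,0.0018,0.04],[0,0,0,0,0.0012,0.0012,0.04],[0,0,0,0,0,0,0.04]]]' 50;python3 -m creep '[[[0,0,0,0,0.001,0.001,0.04]]]' 50;python3 -m creep '[[[0,0,0,0,0.0008,0.0008,0.04]]]' 50;
```

```text
t: 26.12
eef_pos: [0.4875, -0.3142, 0.0738]
tool_rot: [-0.379, 0.906, -0.175, 0.075]
contact_force: [-0.1, -0.3, -2.7]
gripper_width: 0.624
t: 26.2
eef_pos: [0.4877, -0.3143, 0.0725]
tool_rot: [-0.379, 0.906, -0.175, 0.075]
contact_force: [-0.1, 0.0, -2.6]
gripper_width: 0.622
t: 26.28
eef_pos: [0.4876, -0.3143, 0.0713]
tool_rot: [-0.379, 0.906, -0.175, 0.075]
contact_force: [-1.2, -1.3, 3.9]
gripper_width: 0.624
```

```bash
python3 -m creep '[[[0,0,0,0,0.0005,0.0005,0.04]]]' 50;  
python3 -m creep '[[[0,0,0,0,0,0,0.0854],[0,0,0,0,0,0,0.0854],[0,0,0,0,0,0,0.0854],[0,0,0,0,0,0,0.0854],[0,0,0,0,0,-0.015,0.0854],[0,0,0,0,0,-0.025,0.0854],[0,0,0,0,0,-0.03,0.0854],[0,0,0,0,0,-0.03,0.0854],[0,0,0,0,0,-0.03,0.0854],[0,0,0,0,0,-0.03,0.0854],[0,0,0,0,0,0,0.0854]]]' 50; python3 - <<'E'
from h import *
state()
d=cam("top");save(d,"t23")
for nm,(u0,v0,u1,v1),zf in(("tray",(410,232,512,322),0.003),("pan",(120,200,225,300),0.003)):
    V,U=np.mgrid[v0:v1,u0:u1]
    P=np.array([pt(d,u,v) for u,v in zip(U.ravel(),V.ravel())]);c=d["color"][v0:v1,u0:u1].reshape(-1,3).min(1)
    q=P[(c>100)&(P[:,2]>0.04)&(P[:,2]<.075)];print(nm,len(q),q.mean(0).round(4),np.median(q[:,2]))
    A=np.c_[q[:,:2]-q[:,:2].mean(0),np.ones(len(q))];print(np.linalg.lstsq(A,q[:,2],rcond=None)[0])
d=cam("side");save(d,"s23")
E
```

```text
t: 26.37
eef_pos: [0.4876, -0.3144, 0.0712]
tool_rot: [-0.38, 0.905, -0.175, 0.075]
contact_force: [-4.1, -1.9, 7.9]
gripper_width: 0.627
t: 27.28
eef_pos: [0.4442, -0.4209, 0.1877]
tool_rot: [-0.382, 0.905, -0.172, 0.073]
contact_force: [0.0, -1.1, 0.2]
gripper_width: 1.0
t 27.28 G [ 0.4582 -0.3855  0.1508] yaw -21.6 x.z 0.000 tilt 45.8 F [ 0.  -1.1  0.2] grip 1.000 q [ 1.19  0.76 -0.41  1.59 -0.45  1.25  0.69]
tray 763 [ 0.5023 -0.2782  0.0502] 0.05046268950580168
[-0.00767676 -0.02841589  0.05020488]
pan 676 [0.5489 0.3389 0.0503] 0.05039686531475834
[0.01071413 0.00443356 0.05030715]
```

View pics/t23.png

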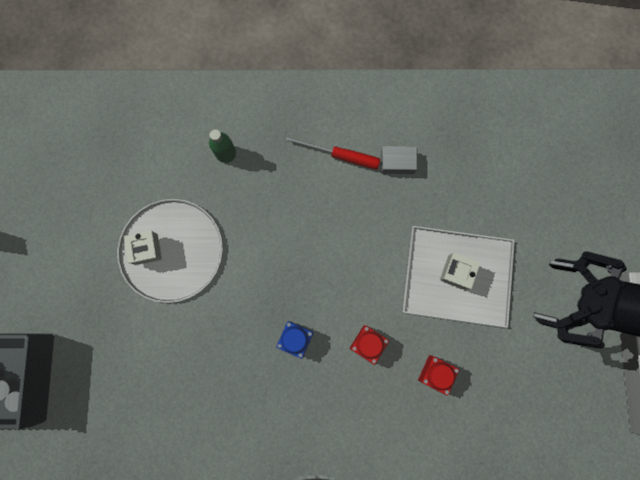

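View pics/s23.png

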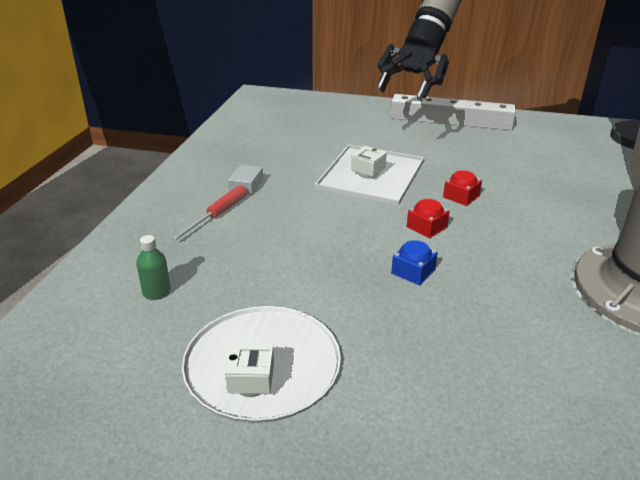

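Top and side views show one cap crown down in the pan at top pixel (142,247) and one in the tray at (460,271). Both undersides measure about 50 mm up. The bottle, screwdriver, block and look-alikes are where they started, and the gripper is clear of everything.

```bash
python3 -c "
from station import hand_in,get_obs
print(get_obs()['joint_vel'].round(4)); print(hand_in())"
```

```text
[-0.0228  0.0226 -0.0233  0.0521 -0.001  -0.0107  0.001 ]
the job is handed in; nothing more can be done
None
```

I turned both white caps over, and they now stand crown down. The one that started nearer the robot is in the round pan and the farther one is in the rectangular tray. I handed the job in at about 27 s. I couldn't tell which of the two is cap_a and which is cap_b.

- **Turning:** each cap took two 90° turns about the same pair of sides, with a stop on its side on the table between them. I lowered them until they touched; the highest force I read was about 16 N.
- **Nearer cap (pan):** I read its tab as about midway, so either place was allowed. The first oblique view put it 1–3 mm towards the dot; later top and side views put it within about 1 mm of the middle. The pan is right either way.
- **Farther cap (tray):** its tab was clearly at the end away from the dot, in both the side and top views.
- **Last checks:** the undersides measure 50.2–50.5 mm above the table, against 51 mm expected. The depth fit gave the tray cap a tilt of about 1.6° and the pan cap less than 1°. I take both as measurement noise with the caps flat, but I didn't check further.
- **Other things in the scene:** the screwdriver, bottle, block and coloured look-alikes look unmoved in the final pictures. The gripper was clear of everything.

No check failed. The arm still had a small residual joint speed of at most 0.05 rad/s when I handed in.

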